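# Stow sauce cups in the pedal-lid keeper with its ball-lock pin

### The arm

A 6-joint arm with a two-finger parallel gripper is mounted at the origin on a cart in front of the work surface, level with it; the furniture and walls round the work are solid. World frame = base frame: x ahead of the robot, y to its left, z up, the work surface at z = 0. Lengths are in m, angles in rad, forces in N, time in s.
With the tool pointing down it reaches from about 0.35 to 0.975 m from the base axis. Payload 4.9 kg.
Tool frame: the origin (TCP) lies at the very end of the fingers, on their centre line; the grasp point (between the pads) lies 19 mm behind it; z points along the fingers, x is the direction in which the jaws open and shut, and the axes are right-handed (so a half turn about z gives the same grasp; the last joint's range is limited). The gripper opens to 85 mm and grips with 20 to 120 N. Pads are 22 mm wide; open, the fingers measure 114 mm over their backs; the gripper's body (76 mm by 85 mm) begins 54 mm behind the grasp point. The pads swing forward as they close: fully open they stand 13 mm farther back than shut.
Start: joints at [1.011, 0.053, 1.613, -0, 1.476, -0.119], TCP at [0.267, 0.565, 0.231] pointing down, gripper open.
Joint ranges: [-3.01, 3.01], [-1.01, 2.22], [0.06, 2.58], [-1.02, 4.17], [0.09, 2.62], [-3.14, 3.14]. Speed limits (rad/s): [2.57, 2.57, 3.14, 3.14, 3.14, 3.14].

### API

Orientations are given as a unit quaternion [w, x, y, z].
In Python, from plant import manip, imaging gives the robot as it stands.
- The arm moves only by the shell command python3 -m pendant 'ROWS'. ROWS is JSON, a list that holds one entry, the list of rows, each a list of 7 numbers: the turn, a rotation vector about the world's x, y, z in units of pi rad (1.0 is pi rad), then the shift along the world's x, y, z in units of 250 mm (1.0 is 250 mm), then the opening, from 0 (shut) to 1 (fully open). In form: [[[ax, ay, az, tx, ty, tz, claw], ...]]. A call has 1 to 20 rows; each row shifts and turns the commanded pose from where the row before left it; what a row does not reach is not made up. A row lasts 1/8 s, in which the tool goes at most 62.5 mm and 10.7 degrees, less where a joint would pass 70% of its speed; a pose out of reach is approached as far as the arm can. A call with a number of a shift or a turn outside -1 to 1 is refused whole. A call with a gripper value outside its range is refused whole. The fingers move at their own pace and stop on an object; the grip force is fixed at half the most. Time passes only in rows, so rows that do not move let the fingers close. It gives the time, the measured TCP pose, the force and the opening at its end, in the units of the state.
- manip.state(): the state, without advancing time (a new reading comes with each control period).
- imaging.grab_frame(name): name is "scene" or "top" or "wrist"; returns a dict with "frame" (400x640x3 uint8, blue, green, red), "mtx" (3x3 intrinsics, pixels), "world_to_cam" (4x4, takes a point from world to camera coordinates). Camera axes: x right, y down, z forward; pixel columns grow to the right and rows downward; lengths in m; the calibration is good to about 2 mm. A picture is of the moment at which its call begins. There is no depth.
- manip.job_done(): hands the job in, once; it reports no verdict.
The state is a dict: "time": time; "joint_pos": joint angles; "joint_vel": joint speeds; "joint_efforts": joint torques, N m; "tool_pos": TCP position; "tool_rot": TCP orientation; "contact_force": force on the tool from outside, world axes, zero at the start; "ft_torque": the same for the moment, N m; "gripper_width": opening from 0.0 (shut) to 1.0 (fully open).
Only numpy, scipy, OpenCV 4.12 (cv2) and the standard library are available. Lean on these libraries where they do the work, as an engineer would, in place of code of your own. Each camera call takes 0.05 s, during which the arm holds its last target. There are 200 camera calls.

### The job

Put every sauce cup that stands on the table away in the pedal-lid cup keeper. Pull out the blue-handled ball-lock pin that locks the lid shut, press the pedal bar all the way down so that the lid rises, and push the pin fully home through the realigned holes before you put any cup in; then set the cups down inside, upright and side by side on the floor. To finish, pull the pin again, ease the pedal bar gently back up until the lid is shut, and push the pin fully home again to lock it, leaving the stone, the timer and the spice jar where they are.

Things in the scene. Friction and masses are not known exactly. Their poses are not given: they have to be found in the camera images.
- keeper: cup keeper: open steel box fixed to the table; origin on the table under the box's centre, x from its front (robot side) to its back, y to its left, z up. Box 160 (x) x 240 (y) x 75 mm tall, inside 150 x 230 x 70 mm. Lid hinged on the back rim; open, it stands upright there, up to 245 mm high. Two bored cheeks, 56 mm wide in x, 165 mm tall, stand at its right, y = -190 to -162 mm
- keeper_floor (a point): centre of the keeper's inner floor, 5 mm above the table; axes as the keeper
- lock_hole (a point): centre of the hole mouth on the outer (right, -y) face of the cheeks, 140 mm up; axes as the keeper; the pin goes in along +y. Cheek holes 13 mm wide; between the cheeks swings the lever's yellow sector with two 15 mm holes, one of which lines up only when the lever is fully up or fully down, so a seated pin locks lever and lid. Plates 28 mm in all
- pin_grip (a point): centre of the ball-lock pin's blue square grip, 50 mm long (x), 26 x 26 mm across; x points to the tip. 25 mm from here starts a steel shank 11 mm thick, 46 mm long, its last 10 mm tapered to 5 mm. 0.12 kg. Seated and level in lock_hole at the start. Laid on the table it rests level on a flat of the grip, axis 13 mm up
- pin_tip (a point): end of the pin's shank, 71 mm from pin_grip; axes as pin_grip. It is 46 mm inside lock_hole when the pin is home, grip against the cheek. Two sprung balls near the tip then snap out behind the inner cheek: it takes about 8 to 15 N to pull the pin out or push it home
- lever (a joint): pedal lever, rad: 0 = bar fully up (lid shut), 0.5 = bar fully down (lid open). It drives the lid and stays where it is left; moving it takes about 5 to 8 N at the bar
- lever_pivot (a point): pivot of the lever, 80 mm above the table; it turns about the keeper's y through this point
- pedal_bar (a point): point on the axis of the red pedal bar where to take it, 30 mm right (-y) of the lever arm that carries it. Bar round, 18 mm thick, along the keeper's y, reaching 30 mm beyond this point. It moves on an arc of 160 mm radius about lever_pivot, from 120 mm above the table (lever 0; arm 0.25 rad above level) to 40 mm (lever 0.5); push it down or pinch it from above; it must be lifted to come back up
- lid (a joint): lid hinge, rad: 0 = shut, 1.7 = fully open; always 3.4 times the lever
- cup0_mid (a point): a small stainless sauce cup, open at the top, 65 mm across the rim, 44 mm across the base, 37 mm tall, 60 g; this point is on its axis half-way up (18.5 mm above its underside), z up when it stands upright. Absent in some runs.
- cup1_mid (a point): a small stainless sauce cup, open at the top, 65 mm across the rim, 44 mm across the base, 37 mm tall, 60 g; this point is on its axis half-way up (18.5 mm above its underside), z up when it stands upright. Absent in some runs.
- cup2_mid (a point): a small stainless sauce cup, open at the top, 65 mm across the rim, 44 mm across the base, 37 mm tall, 60 g; this point is on its axis half-way up (18.5 mm above its underside), z up when it stands upright. Absent in some runs.
- stone: bystander: sharpening stone 50 x 150 x 26 mm, origin at the centre of its underside
- timer: bystander: white wind-up timer 66 mm across, 53 mm tall, origin at the centre of its underside
- jar: bystander: spice jar 47 mm across, 98 mm tall, origin at the centre of its underside. (Also on the table, fixed: a tall slicer left of y = 0.31 m beyond x = 0.33 m, and a stack of steel pans 108 mm tall right of y = -0.31 m, x = 0.40 to 0.65 m: mind the gripper's body)
- pin: the same pin as pin_grip, origin at the centre of its grip

How it is judged:
By the outcome, as a careful person would: the job done as asked, in the order asked, and still so for the second after the job is handed in, with the robot touching nothing.
Of cup0, cup1, cup2 only 2 to 3 are there at a start; the rules pass over those that are not, and their reading is None.
At some moment in a run one of cup0, cup1, cup2 may be knocked a few centimetres aside while the robot is not near it.
It also fails if it takes over 210 s, if anything falls off the work surface, if the arm or the gripper's body presses on something with over 40 N, if the wrist force passes 120 N, or if a joint passes its speed limit or range.

## Working session

There is one attempt and no reset: what is moved stays moved. The work goes in short steps, Python scripts to look and compute and a shell command to move; the robot and the scene stay as the last step left them, time stands still between calls to the robot, and variables do not carry over. Pictures are saved under pics/ and viewed, about 12 in all and at most 16, crops included, and the job is handed in when it is done.

```bash
mkdir -p pics; ls
cat > h.py <<'E'
import numpy as np, cv2
from plant import manip, imaging
def grab(n,save=None):
    d=imaging.grab_frame(n)
    if save: cv2.imwrite('pics/'+save+'.png',d['frame'])
    return d
def ray(d,uv):
    T=np.array(d['world_to_cam']);R=T[:3,:3];c=-R.T@T[:3,3]
    v=R.T@np.linalg.inv(d['mtx'])@np.array([uv[0],uv[1],1.]);return c,v/np.linalg.norm(v)
def onz(d,uv,z):
    c,v=ray(d,uv);return c+v*(z-c[2])/v[2]
def proj(d,p):
    T=np.array(d['world_to_cam']);q=np.array(d['mtx'])@(T[:3,:3]@np.array(p)+T[:3,3]);return q[:2]/q[2]
def tri(d1,u1,d2,u2):
    c1,v1=ray(d1,u1);c2,v2=ray(d2,u2)
    A=np.c_[v1,-v2];s=np.linalg.lstsq(A,c2-c1,rcond=None)[0]
    a=c1+s[0]*v1;b=c2+s[1]*v2;return (a+b)/2,np.linalg.norm(a-b)
def st():
    s=manip.state();print({k:np.round(s[k],4).tolist() for k in('time','tool_pos','tool_rot','contact_force','gripper_width','joint_pos')})
E
python3 - <<'E'
from h import *
st()
a=grab('top','top0');b=grab('scene','scene0')
for d in(a,b):
    c,v=ray(d,(320,200));print(c,v)
    M=d['frame'];hsv=cv2.cvtColor(M,cv2.COLOR_BGR2HSV)
    for n,lo,hi in(('blue',(100,120,50),(130,255,255)),('red',(0,150,70),(8,255,255)),('yel',(22,120,80),(35,255,255))):
        m=cv2.inRange(hsv,lo,hi);k,l,s,ce=cv2.connectedComponentsWithStats(m)
        print(n,[(s[i].tolist(),ce[i].round(1).tolist()) for i in range(1,k) if s[i][4]>25])
E
```

```text
pics
{'time': 0.0, 'tool_pos': [0.2663, 0.5647, 0.2301], 'tool_rot': [0.0004, 0.8446, 0.5354, -0.0009], 'contact_force': [-0.2442, 0.2593, 0.1608], 'gripper_width': 0.9988, 'joint_pos': [1.011, 0.0533, 1.6143, -0.0, 1.476, -0.119]}
[ 0.35930724 -0.00781543  1.60572814] [ 0.11173658 -0.01438781 -0.9936337 ]
blue [([447, 114, 3, 15, 35], [447.9, 121.9]), ([329, 157, 16, 9, 132], [336.2, 160.9])]
red [([143, 3, 8, 5, 33], [146.4, 5.1]), ([44, 5, 15, 5, 55], [51.0, 7.0]), ([59, 4, 14, 6, 66], [65.8, 6.4]), ([77, 4, 9, 5, 32], [81.5, 6.2]), ([30, 23, 45, 76, 801], [46.6, 58.3]), ([324, 210, 22, 6, 89], [334.7, 212.4])]
yel []
[ 0.10029969 -0.53066903  0.68405109] [ 0.48475507  0.56736554 -0.66566423]
blue [([254, 0, 7, 7, 37], [256.5, 2.4]), ([361, 168, 23, 22, 282], [371.5, 177.8]), ([535, 258, 15, 14, 85], [541.0, 263.9]), ([553, 272, 10, 11, 30], [557.4, 278.2])]
red [([306, 200, 25, 21, 149], [318.2, 209.2]), ([493, 222, 20, 9, 96], [503.0, 226.2]), ([60, 225, 19, 65, 264], [64.3, 257.1]), ([33, 240, 27, 52, 521], [47.6, 274.4]), ([0, 245, 52, 31, 171], [24.1, 262.4]), ([113, 298, 22, 9, 49], [122.1, 300.8]), ([28, 359, 86, 41, 1581], [58.9, 385.0])]
yel []
```

View pics/top0.png

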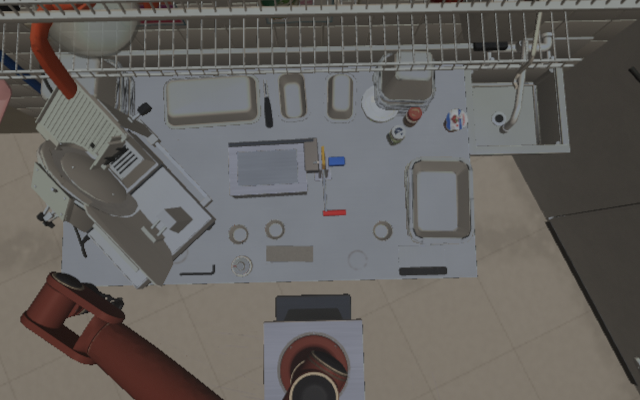

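View pics/scene0.png

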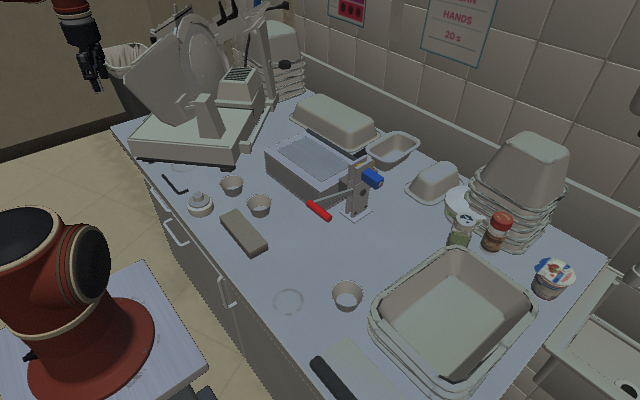

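The top view shows cups at (239,234), (275,229) and (382,231), the timer at (242,266), the stone at (290,254), the keeper lid around (228–307, 140–195), the pin grip at (336,161) and the red bar at (334,212). I'll measure these and take an enlarged look at the keeper.

Run:
```python
from h import *
a=grab('top');b=grab('scene')
A=cv2.resize(a['frame'][125:285,210:410],None,fx=4,fy=4,interpolation=cv2.INTER_CUBIC)[:600]
cv2.imwrite('pics/topz.png',A)
B=cv2.resize(b['frame'][130:255,250:410],None,fx=5,fy=5,interpolation=cv2.INTER_CUBIC)[:600]
cv2.imwrite('pics/scenez.png',B)
for u,v in (((239,233),(232,183)),((275,229),(259,204)),((382,231),(348,294))):
    print('cup',onz(a,u,.03),onz(b,v,.03))
print('pin',onz(a,(336.2,160.9),.15),onz(b,(371.5,177.8),.14),tri(a,(336.2,160.9),b,(371.5,177.8)))
print('bar',onz(a,(334.7,212.4),.12),tri(a,(334.7,212.4),b,(318.2,209.2)))
for n,d in(('blue',a),('red',a),('red',b),('blue',b)):
    h=cv2.cvtColor(d['frame'],cv2.COLOR_BGR2HSV)
    m=cv2.inRange(h,*(((100,100,40),(130,255,255)) if n=='blue' else ((0,120,60),(8,255,255))))
    c=[x for x in cv2.findContours(m,0,2)[0] if 300<x[:,0,0].mean()<390 and 140<x[:,0,1].mean()<230]
    for x in c: print(n,cv2.minAreaRect(x), cv2.boundingRect(x))
```

```text
cup [0.43552882 0.23273482 0.03      ] [0.43368752 0.23369331 0.03      ]
cup [0.44575082 0.1166862  0.03      ] [0.44421963 0.11445413 0.03      ]
cup [ 0.43146178 -0.22797335  0.03      ] [ 0.43549916 -0.2314545   0.03      ]
pin [ 0.64118632 -0.0809079   0.15      ] [ 0.64064027 -0.08321884  0.14      ] (array([ 0.64337596, -0.08133281,  0.13751662]), np.float64(0.0005990781423965405))
bar [ 0.48727477 -0.07328174  0.12      ] (array([ 0.486852  , -0.07302854,  0.12261639]), np.float64(0.00047944744433460766))
blue ((336.5, 161.0), (8.0, 15.0), 90.0) (329, 157, 16, 9)
red ((334.01947021484375, 212.31129455566406), (4.615993499755859, 22.081912994384766), 86.42366790771484) (323, 210, 23, 6)
red ((327.0, 221.0), (0.0, 0.0), 0.0) (327, 221, 1, 1)
red ((331.0, 217.0), (0.0, 0.0), 0.0) (331, 217, 1, 1)
red ((307.0, 205.0), (0.0, 0.0), 0.0) (307, 205, 1, 1)
red ((317.8699035644531, 209.16915893554688), (27.193099975585938, 6.889731407165527), 37.5685920715332) (306, 200, 25, 20)
blue ((371.26922607421875, 177.8461456298828), (21.91065788269043, 14.422204971313477), 33.6900634765625) (361, 168, 23, 22)
```

View pics/topz.png

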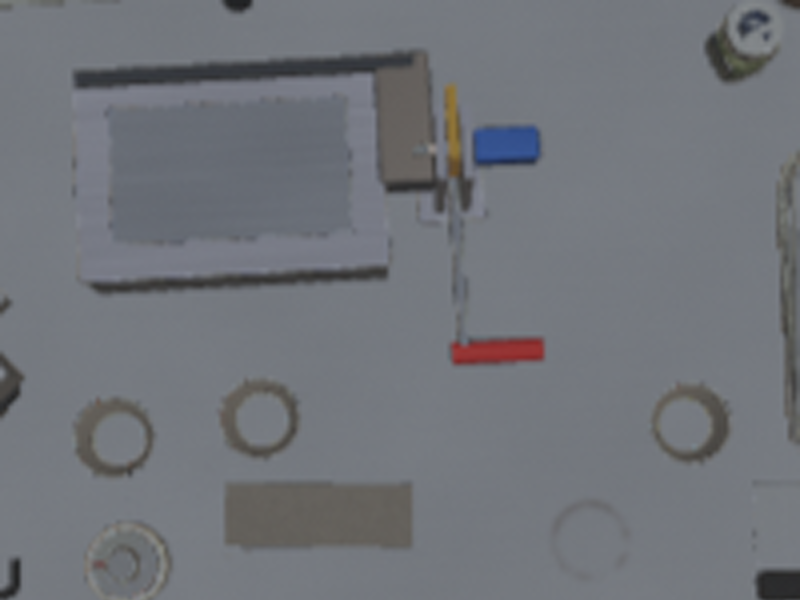

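View pics/scenez.png

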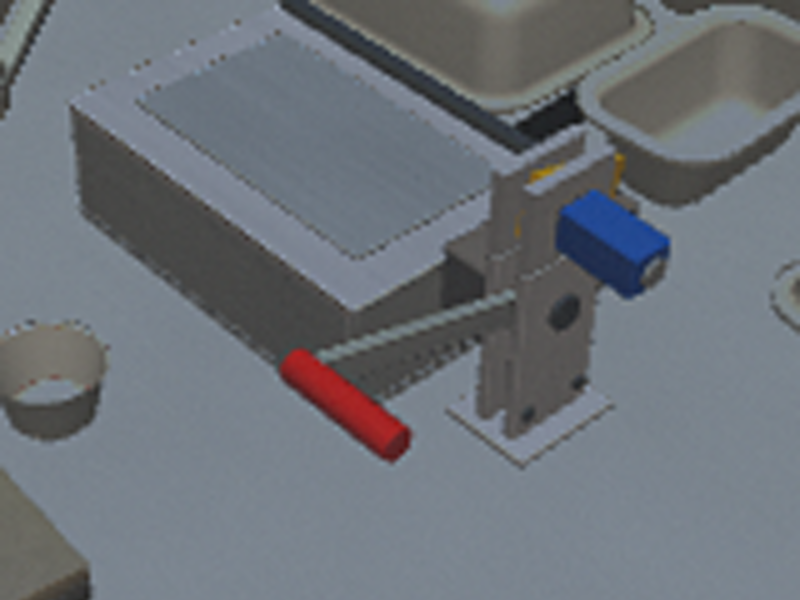

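Run:
```python
from h import *
a=grab('top');b=grab('scene')
f=lambda x,y:(x/4+210,y/4+125)
P={n:onz(a,f(*u),z) for n,u,z in (('FL',(80,279),.078),('FR',(388,268),.078),('BL',(76,80),.078),('BR',(376,72),.078))}
g=lambda x,y:(x/5+250,y/5+130)
P['sFL']=onz(b,g(72,103),.078);P['sFR']=onz(b,g(352,305),.078)
P['barL']=onz(a,f(452,353),.12);P['barR']=onz(a,f(544,348),.12)
P['sbarL']=onz(b,g(293,366),.12);P['sbarR']=onz(b,g(398,442),.12)
P['pinL']=onz(a,f(474,146),.153);P['pinR']=onz(a,f(540,144),.153)
P['stoneTL']=onz(a,f(226,484),.026);P['stoneBR']=onz(a,f(412,548),.026);P['timer']=onz(a,f(128,562),.05)
for k in P: print(k,P[k].round(4))
for k,l in(('FL','FR'),('BL','BR'),('sFL','sFR'),('barL','barR'),('sbarL','sbarR'),('pinL','pinR')):
    d=P[k]-P[l];print(k,np.degrees(np.arctan2(-d[0],d[1])).round(2),np.linalg.norm(d).round(4))
```

```text
FL [0.5542 0.2534 0.078 ]
FR [0.5574 0.0105 0.078 ]
BL [0.7145 0.2565 0.078 ]
BR [0.7156 0.0168 0.078 ]
sFL [0.5543 0.2481 0.078 ]
sFR [0.5641 0.0112 0.078 ]
barL [ 0.4855 -0.0375  0.12  ]
barR [ 0.4877 -0.1078  0.12  ]
sbarL [ 0.4843 -0.042   0.12  ]
sbarR [ 0.489  -0.1085  0.12  ]
pinL [ 0.6393 -0.0574  0.153 ]
pinR [ 0.6397 -0.1074  0.153 ]
stoneTL [0.392 0.145 0.026]
stoneBR [ 0.3376 -0.0034  0.026 ]
timer [0.3321 0.2205 0.05  ]
FL 0.76 0.243
BL 0.27 0.2398
sFL 2.36 0.2371
barL 1.82 0.0704
sbarL 4.02 0.0666
pinL 0.47 0.05
```

```bash
python3 -m pendant '[[[0,0,0,-0.016,-0.165,0.07,1],[0,0,0,-0.016,-0.165,0.07,1],[0,0,0,-0.016,-0.165,0.07,1],[0,0,0,-0.016,-0.165,0.07,1],[0,0,0,0.067,-0.2,0,1],[0,0,0,0.067,-0.2,0,1],[0,0,0,0.067,-0.2,0,1],[0,0,-0.044,0.17,-0.17,0,1],[0,0,-0.044,0.17,-0.17,0,1],[0,0,-0.044,0.17,-0.17,0,1],[0,0,-0.044,0.17,-0.17,0,1],[0,0,-0.044,0.17,-0.17,0,1],[0,0,-0.044,0.17,-0.17,0,1],[0,0,-0.044,0.17,-0.17,0,1],[0,0,-0.044,0.17,-0.17,0,1],[0,0,0,0,0,0,1]]]'
python3 - <<'E'
from h import *
st()
d=grab('wrist','w0');c,v=ray(d,(320,200));print(c,v)
h=cv2.cvtColor(d['frame'],cv2.COLOR_BGR2HSV)
m=cv2.inRange(h,(100,100,40),(130,255,255))
for x in cv2.findContours(m,0,2)[0]:
    if len(x)>20:
        r=cv2.minAreaRect(x);print(r,onz(d,r[0],.153)); B=[onz(d,q,.153) for q in cv2.boxPoints(r)];print(np.round(B,4))
E
```

```text
time: 2.3
tool_pos: [0.6422, -0.0928, 0.2986]
tool_rot: [-0.0, 1.0, 0.01, -0.002]
contact_force: [-0.4, 0.0, 0.4]
gripper_width: 1.003
{'time': 2.3, 'tool_pos': [0.6422, -0.0928, 0.2986], 'tool_rot': [-0.0003, 0.9999, 0.01, -0.0018], 'contact_force': [-0.4292, 0.0116, 0.4015], 'gripper_width': 1.0027, 'joint_pos': [-0.2579, 0.0801, 1.4731, -0.0004, 1.592, -0.2779]}
[ 0.6429557  -0.00981591  0.44143321] [ 0.01378451 -0.32967514 -0.9439938 ]
```

View pics/w0.png

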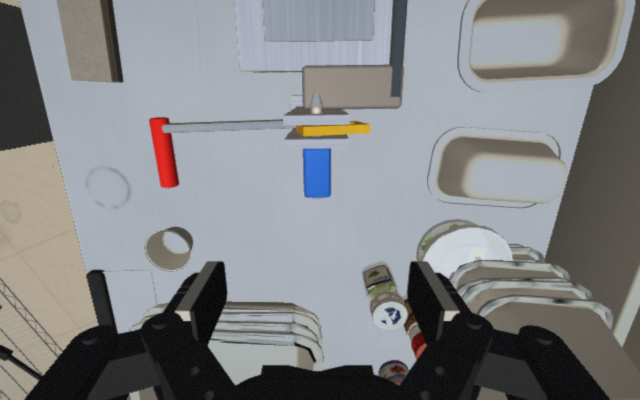

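The wrist view shows the pin grip at (317,172), the bar at (163,152), the jar lid at (388,316) and cup2 at (170,247).

Run:
```python
from h import *
d=grab('wrist')
h=cv2.cvtColor(d['frame'],cv2.COLOR_BGR2HSV)
for n,lo,hi,z in(('blue',(100,100,40),(130,255,255),.153),('red',(0,150,60),(8,255,255),.12),('yel',(18,120,80),(35,255,255),.16)):
    m=cv2.inRange(h,lo,hi)
    for x in cv2.findContours(m,0,2)[0]:
        if cv2.contourArea(x)>150:
            r=cv2.minAreaRect(x);B=np.array([onz(d,q,z) for q in cv2.boxPoints(r)]);print(n,np.round(r[0],1),np.round(r[1],1),r[2],onz(d,r[0],z).round(4),B[:,:2].round(4).tolist())
print('jar',onz(d,(388,316),.098),'cup2',onz(d,(176,240),.037))
print('lid edge',onz(d,(240,70),.078),onz(d,(390,73),.078),'cheek outer top edge',onz(d,(287,138),.165),onz(d,(348,138),.165))
```

```text
blue [317.5 174. ] [48. 27.] 90.0 [ 0.6434 -0.0835  0.153 ] [[0.6306, -0.0612], [0.6552, -0.0607], [0.6569, -0.1069], [0.631, -0.1075]]
red [417.  344.7] [12.4 21.7] 28.300756454467773 [ 0.7747 -0.3118  0.12  ] [[0.7625, -0.3227], [0.7719, -0.2923], [0.7867, -0.3011], [0.7776, -0.3319]]
red [165.  153.5] [70.1 17.9] 81.11934661865234 [ 0.4877 -0.074   0.12  ] [[0.4779, -0.0411], [0.4958, -0.0381], [0.498, -0.1092], [0.4789, -0.1127]]
yel [333.6 131.1] [11.6 73.2] 85.68397521972656 [ 0.6566 -0.0428  0.16  ] [[0.6244, -0.0409], [0.6874, -0.0348], [0.689, -0.0447], [0.6252, -0.0509]]
jar [ 0.74008958 -0.28654958  0.098     ] cup2 [ 0.44722966 -0.2138104   0.037     ]
lid edge [0.55906277 0.00883694 0.078     ] [0.71840664 0.00936739 0.078     ] cheek outer top edge [ 0.61632445 -0.04894838  0.165     ] [ 0.66894277 -0.04777011  0.165     ]
```

```bash
python3 -m pendant '[[[0,0,0,0.005,0.027,-0.135,1],[0,0,0,0,0,-0.135,0.6],[0,0,0,0,0,-0.135,0.6],[0,0,0,0,0,-0.135,0.6],[0,0,0,0,0,-0.135,0.6],[0,0,0,0,0,0,0.6],[0,0,0,0,0,0,0],[0,0,0,0,0,0,0],[0,0,0,0,0,0,0],[0,0,0,0,0,0,0],[0,0,0,0,0,0,0]]]'
```

```text
time: 3.78
tool_pos: [0.6429, -0.083, 0.1355]
tool_rot: [0.0, 1.0, 0.012, 0.001]
contact_force: [-3.0, 0.9, 6.5]
gripper_width: 0.289
```

```bash
python3 -m pendant '[[[0,0,0,0,0,0.02,0],[0,0,0,0,-0.02,0,0],[0,0,0,0,-0.04,0,0],[0,0,0,0,-0.04,0,0],[0,0,0,0,-0.04,0,0],[0,0,0,0,-0.04,0,0],[0,0,0,0,-0.04,0,0],[0,0,0,0,-0.04,0,0],[0,0,0,0,-0.04,0,0],[0,0,0,0,-0.04,0,0],[0,0,0,0,0,0,0]]]'
python3 -c "
from h import *
st();grab('wrist','w1')"
```

```text
time: 5.15
tool_pos: [0.6421, -0.1688, 0.1375]
tool_rot: [0.0, 1.0, 0.012, 0.0]
contact_force: [0.5, 0.3, -1.0]
gripper_width: 0.284
{'time': 5.15, 'tool_pos': [0.6421, -0.1688, 0.1375], 'tool_rot': [0.0, 0.9999, 0.0116, 0.0], 'contact_force': [0.4662, 0.2795, -0.9709], 'gripper_width': 0.2836, 'joint_pos': [-0.3691, 0.2127, 1.5977, -0.0, 1.3311, -0.3923]}
```

View pics/w1.png

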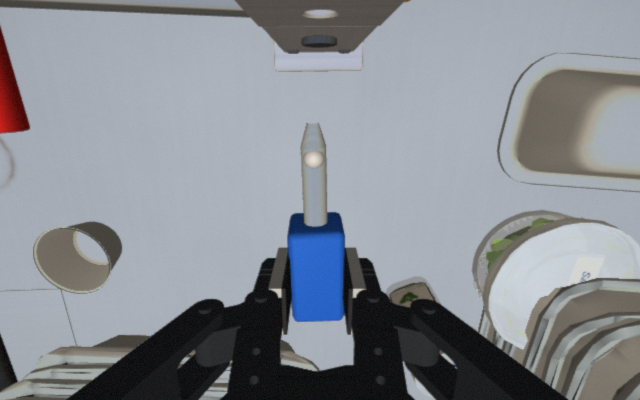

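The pin is clear of the cheek, with its tip at (313,125) and the grip squarely held. Next I lay it down straight below.

```bash
python3 -m pendant '[[[0,0,0,0,0,-0.12,0],[0,0,0,0,0,-0.12,0],[0,0,0,0,0,-0.12,0],[0,0,0,0,0,-0.1,0],[0,0,0,0,0,-0.04,0],[0,0,0,0,0,-0.012,0],[0,0,0,0,0,0,0]]]'
```

```text
time: 6.08
tool_pos: [0.6433, -0.1677, 0.012]
tool_rot: [0.0, 1.0, 0.012, 0.001]
contact_force: [-1.2, 2.8, 5.3]
gripper_width: 0.29
```

```bash
python3 -m pendant '[[[0,0,0,0,0,0,0.3],[0,0,0,0,0,0,0.5],[0,0,0,0,0,0,0.6],[0,0,0,0,0,0.1,0.6],[0,0,0,0,0,0.2,0.6],[0,0,0,0,0,0.22,0.6],[0,0,0,0,0,0.22,0.6],[0,0,0,-0.155,0.09,0,0.6],[0,0,0,-0.155,0.09,0,0.6],[0,0,0,-0.155,0.09,0,0.6],[0,0,0,-0.155,0.09,0,0.6],[0,0,0,0,0,0,0.6]]]'
python3 - <<'E'
from h import *
st();d=grab('wrist','w2');a=grab('top')
h=cv2.cvtColor(d['frame'],cv2.COLOR_BGR2HSV)
for n,lo,hi,z in(('blue',(100,100,40),(130,255,255),.026),('red',(0,150,60),(8,255,255),.12)):
    m=cv2.inRange(h,lo,hi)
    for x in cv2.findContours(m,0,2)[0]:
        if cv2.contourArea(x)>150:
            r=cv2.minAreaRect(x);B=np.array([onz(d,q,z) for q in cv2.boxPoints(r)]);print(n,np.round(r[0],1),np.round(r[1],1),r[2],onz(d,r[0],z).round(4),B[:,:2].round(4).tolist())
E
```

```text
time: 7.58
tool_pos: [0.485, -0.0768, 0.1935]
tool_rot: [-0.0, 1.0, 0.013, -0.001]
contact_force: [-0.1, -0.5, -0.3]
gripper_width: 0.599
{'time': 7.575, 'tool_pos': [0.485, -0.0768, 0.1935], 'tool_rot': [-0.0001, 0.9999, 0.0126, -0.0005], 'contact_force': [-0.0861, -0.4681, -0.2767], 'gripper_width': 0.5993, 'joint_pos': [-0.3087, -0.2497, 1.9576, -0.0001, 1.4348, -0.3339]}
blue [455.1 255.8] [30.7 47.6] 7.594643592834473 [ 0.6405 -0.1633  0.026 ] [[0.6244, -0.191], [0.6226, -0.1331], [0.6559, -0.137], [0.6596, -0.1955]]
red [319. 206.] [96. 24.] 90.0 [ 0.4885 -0.0741  0.12  ] [[0.4793, -0.0391], [0.4957, -0.0387], [0.4987, -0.1128], [0.4804, -0.1133]]
```

View pics/w2.png

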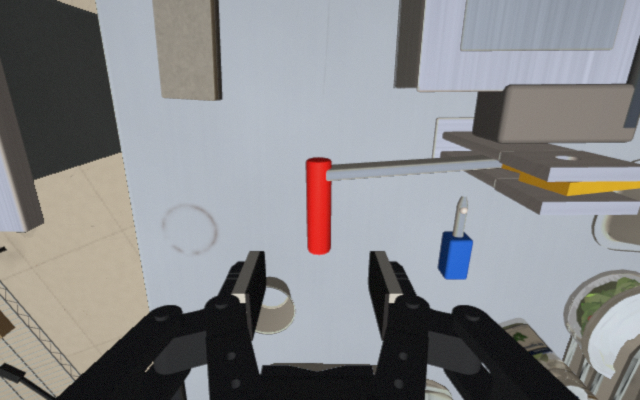

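The bar is at (319,206) and the pin lies flat at (455,256). Next I pinch the bar.

```bash
python3 -m pendant '[[[0,0,0,0.012,0,-0.12,0.6],[0,0,0,0,0,-0.12,0.6],[0,0,0,0,0,-0.1,0.6],[0,0,0,0,0,0,0.6],[0,0,0,0,0,0,0],[0,0,0,0,0,0,0],[0,0,0,0,0,0,0],[0,0,0,0,0,0,0]]]'
python3 -m pendant '[[[0,0,0,-0.008,0,-0.032,0],[0,0,0,-0.006,0,-0.032,0],[0,0,0,-0.004,0,-0.032,0],[0,0,0,-0.002,0,-0.032,0],[0,0,0,0,0,-0.032,0],[0,0,0,0,0,-0.032,0],[0,0,0,0.002,0,-0.032,0],[0,0,0,0.004,0,-0.032,0],[0,0,0,0.006,0,-0.032,0],[0,0,0,0.008,0,-0.032,0],[0,0,0,0,0,0,0]]]'
```

```text
time: 8.68
tool_pos: [0.4861, -0.0787, 0.1101]
tool_rot: [0.001, 1.0, 0.013, -0.006]
contact_force: [-18.2, -2.3, 9.0]
gripper_width: 0.18
time: 10.05
tool_pos: [0.4863, -0.0786, 0.0283]
tool_rot: [0.001, 1.0, 0.013, -0.005]
contact_force: [-10.9, -4.7, -1.4]
gripper_width: 0.183
```

```bash
python3 -m pendant '[[[0,0,0,-0.01,0,-0.02,0],[0,0,0,-0.01,0,-0.02,0],[0,0,0,0,0,-0.01,0],[0,0,0,0,0,0,0]]]'
```

```text
time: 10.55
tool_pos: [0.4867, -0.0789, 0.0276]
tool_rot: [0.0, 1.0, 0.013, -0.003]
contact_force: [-34.7, 7.5, 63.5]
gripper_width: 0.183
```

```bash
python3 -m pendant '[[[0,0,0,0.01,0,0.02,0],[0,0,0,0,0,0.015,0],[0,0,0,0,0,0,0]]]'
python3 -m pendant '[[[0,0,0,0,0,0,0.3],[0,0,0,0,0,0,0.5],[0,0,0,0,0,0,0.6],[0,0,0,0,0,0,0.6]]]'
```

```text
time: 10.92
tool_pos: [0.4864, -0.0787, 0.0282]
tool_rot: [0.001, 1.0, 0.013, -0.003]
contact_force: [-14.0, -0.6, 14.1]
gripper_width: 0.182
time: 11.42
tool_pos: [0.4879, -0.078, 0.0259]
tool_rot: [0.0, 1.0, 0.012, 0.0]
contact_force: [-1.1, -0.0, 0.4]
gripper_width: 0.601
```

```bash
python3 -m pendant '[[[0,0,0,0,0,0.1,0.6],[0,0,0,0,0,0.2,0.6],[0,0,0,0,0,0.2,0.6],[0,0,0,0,0,0.2,0.6],[0,0,0,0.155,-0.09,0,0.6],[0,0,0,0.155,-0.09,0,0.6],[0,0,0,0.155,-0.09,0,0.6],[0,0,0,0.155,-0.09,0,0.6],[0,0,0,0,0,0,0.6]]]'
python3 - <<'E'
from h import *
st();d=grab('wrist','w3');a=grab('top');b=grab('scene')
h=cv2.cvtColor(d['frame'],cv2.COLOR_BGR2HSV)
for n,lo,hi,z in(('blue',(100,100,40),(130,255,255),.026),):
    m=cv2.inRange(h,lo,hi)
    for x in cv2.findContours(m,0,2)[0]:
        if cv2.contourArea(x)>150:
            r=cv2.minAreaRect(x);B=np.array([onz(d,q,z) for q in cv2.boxPoints(r)]);print(n,np.round(r[0],1),np.round(r[1],1),r[2],onz(d,r[0],z).round(4),B[:,:2].round(4).tolist())
A=cv2.resize(d['frame'][:, 160:480],(400,500));B=cv2.resize(b['frame'][110:250,260:400],(400,400))
o=np.zeros((500,800,3),np.uint8);o[:,:400]=A;o[:400,400:]=B;cv2.imwrite('pics/c3.png',o)
E
```

```text
time: 12.55
tool_pos: [0.6439, -0.1692, 0.1992]
tool_rot: [-0.0, 1.0, 0.012, -0.001]
contact_force: [0.0, 0.7, 0.3]
gripper_width: 0.6
{'time': 12.55, 'tool_pos': [0.6439, -0.1692, 0.1992], 'tool_rot': [-0.0003, 0.9999, 0.0116, -0.0008], 'contact_force': [0.0257, 0.6685, 0.2943], 'gripper_width': 0.6002, 'joint_pos': [-0.3687, 0.1684, 1.5421, -0.0001, 1.4329, -0.3918]}
blue [317.  171.5] [49. 24.] 90.0 [ 0.6458 -0.166   0.026 ] [[0.6333, -0.1413], [0.6571, -0.1408], [0.6589, -0.192], [0.6339, -0.1926]]
```

View pics/c3.png

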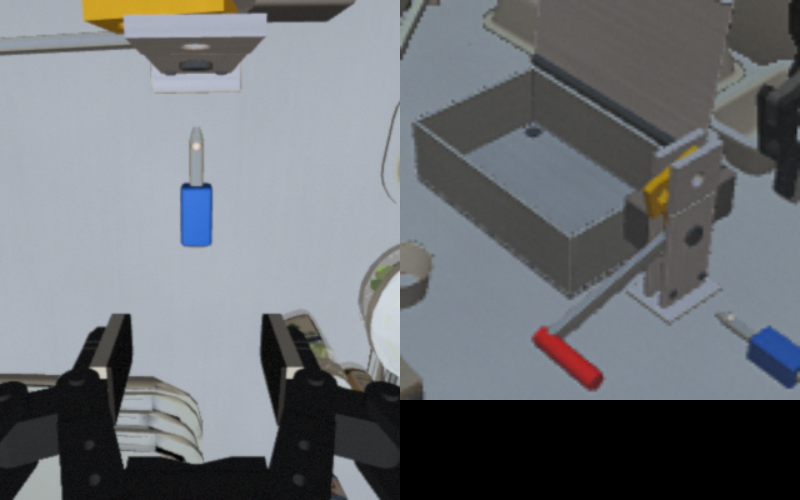

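The left half shows the pin flat and in line with the bore. The right half shows the lid upright, the bar down and the hole showing light.

```bash
python3 -m pendant '[[[0,0,0,0.005,0.008,-0.15,0.6],[0,0,0,0,0,-0.2,0.6],[0,0,0,0,0,-0.2,0.6],[0,0,0,0,0,-0.15,0.6],[0,0,0,0,0,-0.06,0.6],[0,0,0,0,0,0,0.6],[0,0,0,0,0,0,0],[0,0,0,0,0,0,0],[0,0,0,0,0,0,0],[0,0,0,0,0,0,0]]]'
python3 -m pendant '[[[0,0,0,0,0,0.05,0],[0,0,0,0,0,0.1,0],[0,0,0,0,0,0.12,0],[0,0,0,0,0,0.12,0],[0,0,0,0,0,0.12,0],[0,0,0,0,0,0,0],[0,0,0,0,0,0,0]]]'
python3 - <<'E'
from h import *
d=grab('wrist','w4');b=grab('scene')
A=cv2.resize(d['frame'][:330, 200:440],(436,600));B=cv2.resize(b['frame'][130:230,320:420],(364,364))
o=np.zeros((600,800,3),np.uint8);o[:,:436]=A;o[:364,436:]=B;cv2.imwrite('pics/c4.png',o)
E
```

```text
time: 13.95
tool_pos: [0.6459, -0.1667, 0.0139]
tool_rot: [0.001, 1.0, 0.012, 0.002]
contact_force: [-0.1, 0.6, 7.4]
gripper_width: 0.281
time: 14.82
tool_pos: [0.6432, -0.1657, 0.1371]
tool_rot: [-0.0, 1.0, 0.012, -0.001]
contact_force: [0.0, -0.7, -0.9]
gripper_width: 0.282
```

View pics/c4.png

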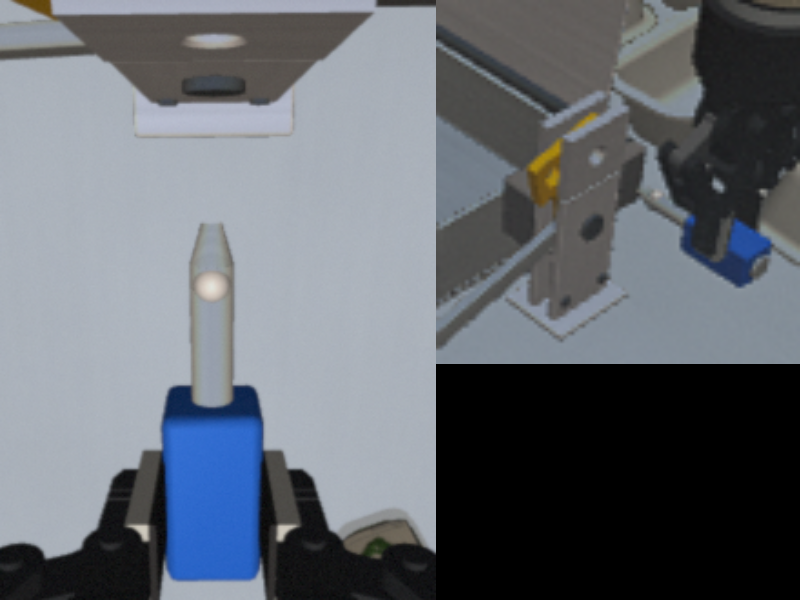

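Run:
```python
from h import *
d=grab('wrist');b=grab('scene')
w=lambda x,y:(200+x*240/436,y*330/600);s=lambda x,y:(320+(x-436)/3.64,130+y/3.64)
for n,p,q in(('tip',(211,223),(652,193)),('hole',(213,40),(597,156)),('gripfront',(213,388),(692,218))):
    print(n,tri(d,w(*p),b,s(*q)))
print(onz(d,w(211,223),.138),onz(d,w(211,223),.142))
c,v=ray(d,w(213,40));t=(-.058-c[1])/v[1];print('hole on cheek plane',c+t*v)
c,v=ray(b,s(597,156));t=(-.058-c[1])/v[1];print('scene',c+t*v)
c,v=ray(b,s(652,193));t=(-.095-c[1])/v[1];print('scene tip',c+t*v)
```

```text
tip (array([ 0.64520432, -0.0999326 ,  0.1326695 ]), np.float64(0.007737116341783965))
hole (array([ 0.64214911, -0.05792937,  0.1387165 ]), np.float64(0.00024212364991481238))
gripfront (array([ 0.64440553, -0.13901232,  0.13733428]), np.float64(0.0006455605343258646))
[ 0.64267316 -0.09648446  0.138     ] [ 0.64268325 -0.0960935   0.142     ]
hole on cheek plane [ 0.6422163  -0.058       0.13854058]
scene [ 0.64188722 -0.058       0.13892932]
scene tip [ 0.65777214 -0.095       0.12285711]
```

Run:
```python
from h import *
b=grab('scene')
def ext(img,x0,x1,y0,y1):
    m=cv2.inRange(cv2.cvtColor(img,cv2.COLOR_BGR2HSV),(100,90,30),(130,255,255))
    ys,xs=np.nonzero(m[y0:y1,x0:x1]);xs+=x0;ys+=y0
    print('mask xmin,xmax,ymin,ymax',xs.min(),xs.max(),ys.min(),ys.max(),'v-u,u+v ext',(ys-xs).min(),(ys-xs).max(),(xs+ys).min(),(xs+ys).max())
def pred(c,yaw=.02):
    R=np.array([[np.cos(yaw),-np.sin(yaw),0],[np.sin(yaw),np.cos(yaw),0],[0,0,1]])
    P=np.array([proj(b,c+R@np.array([i*.013,j*.025,k*.013])) for i in(-1,1) for j in(-1,1) for k in(-1,1)])
    print('pred',P.min(0).round(1),P.max(0).round(1),(P[:,1]-P[:,0]).min().round(1),(P[:,1]-P[:,0]).max().round(1),P.sum(1).min().round(1),P.sum(1).max().round(1))
ext(cv2.imread('pics/scene0.png'),340,400,150,210)
pred(np.array([.643,-.083,.14]))
ext(b['frame'],370,430,170,230)
for z in(.133,.136,.140): pred(np.array([.6437,-.167,z]))
```

```text
mask xmin,xmax,ymin,ymax 361 383 168 189 v-u,u+v ext -206 -182 534 565
pred [360.2 165.9] [384.5 189.1] -208.7 -181.3 531.3 567.7
mask xmin,xmax,ymin,ymax 387 411 189 208 v-u,u+v ext -215 -190 578 612
pred [386.  185.5] [412.6 210.4] -216.1 -187.1 577.8 615.9
pred [386.2 184.5] [412.9 209.4] -217.3 -188.2 576.9 615.1
pred [386.4 183.1] [413.2 208.1] -219.0 -189.8 575.8 614.1
```

```bash
python3 -m pendant '[[[0,0,0,-0.002,0.04,0.008,0],[0,0,0,0,0.05,0,0],[0,0,0,0,0.05,0,0],[0,0,0,0,0.03,0,0],[0,0,0,0,0.03,0,0],[0,0,0,0,0,0,0]]]'
```

```text
time: 15.82
tool_pos: [0.6435, -0.1157, 0.1406]
tool_rot: [0.0, 1.0, 0.012, 0.0]
contact_force: [-0.1, -0.1, -1.2]
gripper_width: 0.286
```

```bash
python3 -m pendant '[[[0,0,0,-0.001,0.03,0,0],[0,0,0,0,0.03,0,0],[0,0,0,0,0.02,0,0],[0,0,0,0,0,0,0]]]'
```

```text
time: 16.32
tool_pos: [0.643, -0.0954, 0.1403]
tool_rot: [-0.0, 1.0, 0.012, -0.0]
contact_force: [-2.6, 0.8, 0.5]
gripper_width: 0.285
```

```bash
python3 -m pendant '[[[0,0,0,-0.002,0.02,0,0],[0,0,0,-0.001,0.02,0,0],[0,0,0,0,0.015,0,0],[0,0,0,0,0,0,0]]]'
```

```text
time: 16.82
tool_pos: [0.6423, -0.0816, 0.1402]
tool_rot: [-0.0, 1.0, 0.012, -0.0]
contact_force: [-2.3, 0.7, -0.3]
gripper_width: 0.28
```

```bash
python3 -m pendant '[[[0,0,0,0,0.015,0,0],[0,0,0,0,0,0,0]]]'
```

```text
time: 17.08
tool_pos: [0.6423, -0.0815, 0.1403]
tool_rot: [0.003, 1.0, 0.012, -0.0]
contact_force: [-1.8, -9.7, -1.0]
gripper_width: 0.285
```

```bash
python3 -m pendant '[[[0,0,0,0,0.012,0,0],[0,0,0,0,0.008,0,0],[0,0,0,0,0,0,0]]]'
```

```text
time: 17.45
tool_pos: [0.6423, -0.0814, 0.1404]
tool_rot: [0.008, 1.0, 0.011, 0.0]
contact_force: [-2.1, -24.3, -2.1]
gripper_width: 0.285
```

```bash
python3 -m pendant '[[[0,0,0,0,-0.015,0,0],[0,0,0,0,-0.015,0,0],[0,0,0,0,0,0,0.3],[0,0,0,0,0,0,0.6],[0,0,0,0,0,0,0.6],[0,0,0,0,-0.01,0.1,0.6],[0,0,0,0,0,0.2,0.8],[0,0,0,0,0,0.2,1],[0,0,0,-0.166,-0.112,0,1],[0,0,0,-0.166,-0.112,0,1],[0,0,0,-0.166,-0.112,0,1],[0,0,0,-0.166,-0.112,0,1],[0,0,0,-0.166,-0.112,0,1],[0,0,0,0,0,0,1]]]'
cat >> h.py <<'E'
def cups(d,win=None,z=.037):
    # bright-contrast rims: fit ellipses to hough-free edge contours in a window
    g=cv2.GaussianBlur(cv2.cvtColor(d['frame'],cv2.COLOR_BGR2GRAY),(3,3),0)
    c=cv2.HoughCircles(g,cv2.HOUGH_GRADIENT,1,20,param1=80,param2=18,minRadius=7,maxRadius=70)
    return [] if c is None else [(x.round(1).tolist(),onz(d,x[:2],z).round(4).tolist()) for x in c[0][:12]]
E
python3 - <<'E'
from h import *
st();d=grab('wrist','w5');a=grab('top','top5');b=grab('scene')
A=cv2.resize(d['frame'],(480,300));A2=cv2.resize(a['frame'][120:285,210:410],(400,300),interpolation=cv2.INTER_CUBIC);B=cv2.resize(b['frame'][130:230,320:420],(300,300))
o=np.zeros((600,800,3),np.uint8);o[:300,:480]=A;o[:300,480:780]=B;o[300:,:400]=A2
o[300:,400:800]=cv2.resize(b['frame'][140:320,160:400],(400,300));cv2.imwrite('pics/c5.png',o)
E
```

```text
time: 19.2
tool_pos: [0.4335, -0.2246, 0.2658]
tool_rot: [0.0, 1.0, 0.01, 0.001]
contact_force: [1.2, -0.4, -0.1]
gripper_width: 0.999
{'time': 19.2, 'tool_pos': [0.4335, -0.2246, 0.2658], 'tool_rot': [0.0004, 0.9999, 0.0103, 0.0007], 'contact_force': [1.1739, -0.3847, -0.1057], 'gripper_width': 0.9994, 'joint_pos': [-0.6307, -0.3029, 1.8802, 0.0002, 1.5626, -0.6513]}
```

View pics/c5.png

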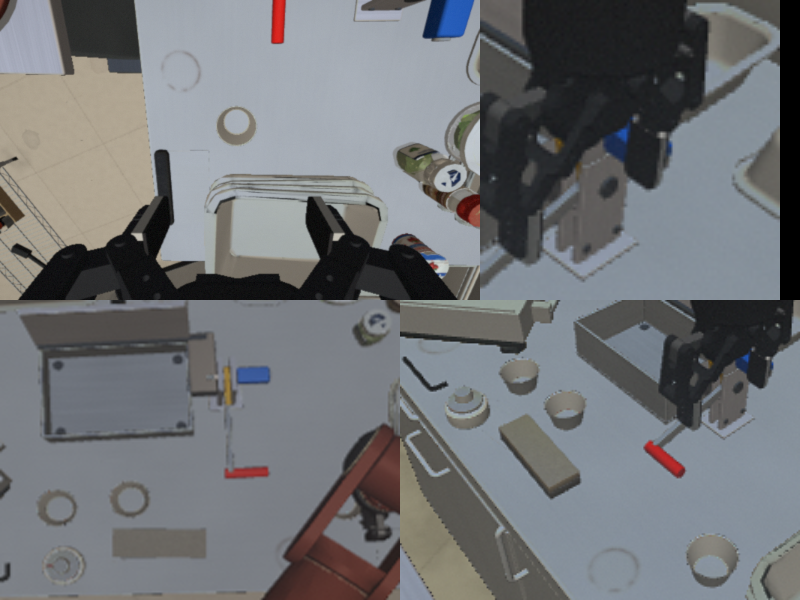

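The pin is home: in the top view its grip sits against the cheek as at the start. Cup2 is at about (316,166) in the wrist image. I'll measure it.

```bash
cat >> h.py <<'E'
def rim(d,xy,z=.037,save=None,r=.0325,search=.02):
    """rim centre near xy: Hough circle in a bird's-eye crop of plane z, 0.5 mm/px, 200x200 mm"""
    n=400;s=.0005
    q=np.float32([proj(d,[xy[0]+(n/2-j)*s,xy[1]+(n/2-i)*s,z]) for i,j in((0,0),(n,0),(n,n),(0,n))])
    H=cv2.getPerspectiveTransform(q,np.float32([(0,0),(n,0),(n,n),(0,n)]))
    w=cv2.warpPerspective(d['frame'],H,(n,n),flags=cv2.INTER_CUBIC)
    g=cv2.GaussianBlur(cv2.cvtColor(w,cv2.COLOR_BGR2GRAY),(5,5),0)
    c=cv2.HoughCircles(g,cv2.HOUGH_GRADIENT,1.5,15,param1=60,param2=20,minRadius=int(r/s)-5,maxRadius=int(r/s)+5)
    out=[] if c is None else [((xy[0]+(n/2-v)*s).round(4),(xy[1]+(n/2-u)*s).round(4),(R*s).round(4)) for u,v,R in c[0][:3]]
    if save: 
        for (u,v,R) in ([] if c is None else c[0][:1]): cv2.circle(w,(int(u),int(v)),int(R),(0,0,255),1)
        cv2.imwrite('pics/'+save+'.png',w)
    return out
E
python3 - <<'E'
from h import *
d=grab('wrist');a=grab('top');b=grab('scene')
print('w',rim(d,(.433,-.229),save='r2'),'b',rim(b,(.433,-.229)))
for xy in((.435,.233),(.445,.116)): print(rim(a,xy),rim(b,xy))
E
```

```text
w [(np.float32(0.4329), np.float32(-0.2321), np.float32(0.0314))] b [(np.float32(0.4306), np.float32(-0.2321), np.float32(0.0313)), (np.float32(0.4779), np.float32(-0.3191), np.float32(0.0346))]
[(np.float32(0.4334), np.float32(0.2351), np.float32(0.0316))] [(np.float32(0.4304), np.float32(0.2314), np.float32(0.0313))]
[] [(np.float32(0.4456), np.float32(0.1166), np.float32(0.0335))]
```

View pics/r2.png

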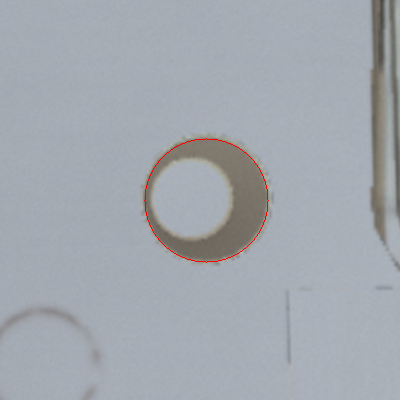

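The fitted circle matches the rim well, so cup2 is at (0.4328, -0.232). Next I pick it.

```bash
python3 -m pendant '[[[0,0,0,-0.002,-0.03,-0.2,1],[0,0,0,0,0,-0.2,1],[0,0,0,0,0,-0.2,1],[0,0,0,0,0,-0.2,1],[0,0,0,0,0,-0.15,1],[0,0,0,0,0,-0.05,1],[0,0,0,0,0,0,1],[0,0,0,0,0,0,0],[0,0,0,0,0,0,0],[0,0,0,0,0,0,0],[0,0,0,0,0,0,0]]]'
python3 -m pendant '[[[0,0,0,0,0,0.08,0],[0,0,0,0,0,0.2,0],[0,0,0,0,0,0.2,0],[0,0,0,0,0,0.2,0],[0,0,0,0,0,0,0],[0,0,0,0,0,0,0]]]'
python3 - <<'E'
from h import *
d=grab('wrist','w6');a=grab('top');b=grab('scene')
A=cv2.resize(d['frame'],(480,300));B=cv2.resize(b['frame'][180:300,280:420],(320,274))
A2=cv2.resize(a['frame'][130:200,210:350],(600,300),interpolation=cv2.INTER_CUBIC)
o=np.zeros((600,800,3),np.uint8);o[:300,:480]=A;o[:274,480:800]=B;o[300:,:600]=A2
cv2.imwrite('pics/c6.png',o)
E
```

```text
time: 20.88
tool_pos: [0.4363, -0.2323, 0.0185]
tool_rot: [0.001, 1.0, 0.012, 0.002]
contact_force: [-0.8, 1.4, 7.2]
gripper_width: 0.711
time: 21.62
tool_pos: [0.4344, -0.231, 0.1858]
tool_rot: [0.0, 1.0, 0.012, 0.0]
contact_force: [-0.4, 0.2, -1.4]
gripper_width: 0.711
```

View pics/c6.png

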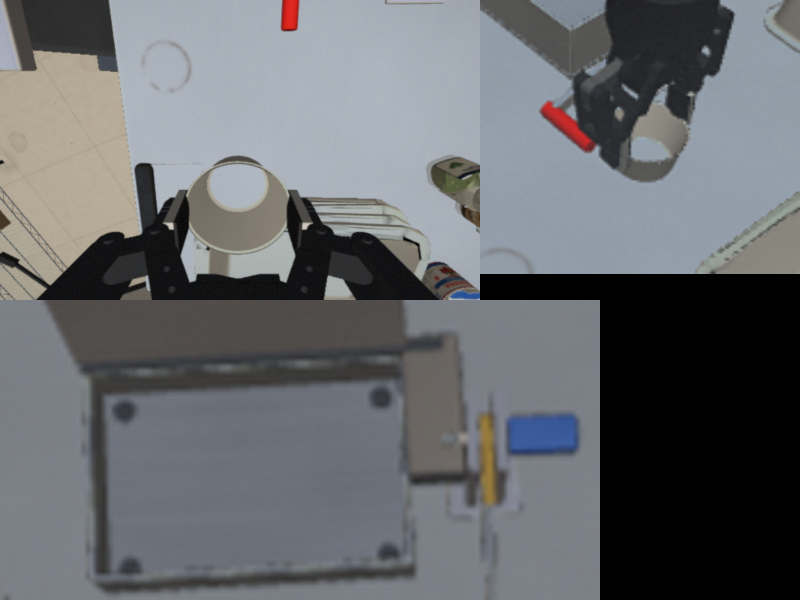

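Run:
```python
from h import *
d=grab('wrist');b=grab('scene');p=np.array(manip.state()['tool_pos'])
x,y=p[0]-.002,p[1]
for z in(.2043,.169): print(z,proj(d,[x,y,z]),proj(d,[x,y+.0325 if z>.2 else y+.02,z]),proj(d,[x,y-(.0325 if z>.2 else .02),z]),'scene',proj(b,[x,y,z]))
cv2.imwrite('pics/z6.png',np.hstack([cv2.resize(b['frame'][215:265,325:385],(480,400),interpolation=cv2.INTER_CUBIC),cv2.resize(d['frame'][190:350,240:400],(320,320))[:400] if 0 else cv2.resize(d['frame'][190:390,240:400],(320,400))]))
```

```text
0.2043 [308.22305183 285.40287265] [309.40970989 217.89144836] [307.19966794 343.62529261] scene [352.17251431 236.64963902]
0.169 [309.97626739 248.09952105] [310.61198352 214.31940348] [309.3857052  279.48028907] scene [350.82307293 250.00909886]
```

View pics/z6.png

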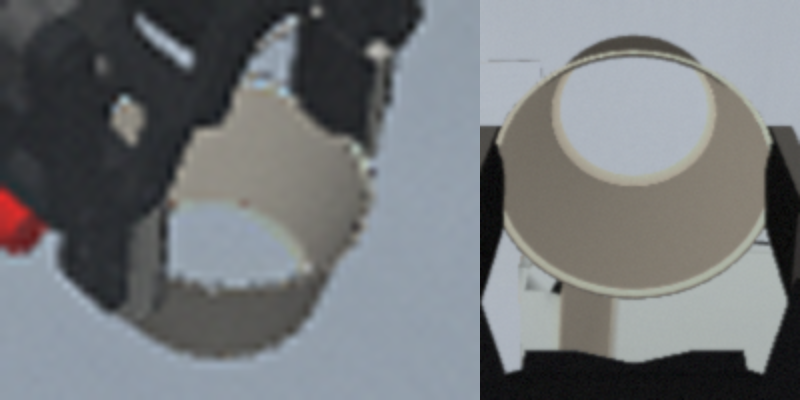

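Run:
```python
from h import *
a=grab('top');b=grab('scene')
f=lambda x,y:(210+x/4.286,130+(y-300)/4.286)
for n,q,z in(('FL',(96,586),.075),('FR',(414,576),.075),('BLin',(104,372),.075),('floorFL',(106,570),.005),('floorFR',(400,560),.005),('floorBL',(104,393),.005),('floorBR',(395,381),.005)):
    print(n,onz(a,f(*q),z).round(4))
for n,q,z in(('sFL',(577-400,324-300),.075),('sF R',(669-400,420-300),.075),):
    print(n,onz(b,(160+q[0]*.6,140+q[1]*.6),z).round(4))
```

```text
FL [0.5481 0.2464 0.075 ]
FR [0.5502 0.012  0.075 ]
BLin [0.709  0.2402 0.075 ]
floorFL [0.569  0.2503 0.005 ]
floorFR [0.5716 0.0234 0.005 ]
floorBL [0.7082 0.2516 0.005 ]
floorBR [0.7126 0.0245 0.005 ]
sFL [0.55   0.2329 0.075 ]
sF R [ 0.5191 -0.0463  0.075 ]
```

```bash
python3 -m pendant '[[[0,0,0,0,0,0.2,0],[0,0,0,0,0.24,0.02,0],[0,0,0,0,0.24,0,0],[0,0,0,0,0.24,0,0],[0,0,0,0,0.24,0,0],[0,0,0,0,0.224,0,0],[0,0,0,0.2,0,0,0],[0,0,0,0.2,0,0,0],[0,0,0,0.2,0,0,0],[0,0,0,0.2,0,0,0],[0,0,0,0,0,-0.2,0],[0,0,0,0,0,-0.2,0],[0,0,0,0,0,0,0]]]'
```

```text
time: 23.6
tool_pos: [0.6305, 0.065, 0.1339]
tool_rot: [-0.0, 1.0, 0.012, -0.006]
contact_force: [-1.0, -0.0, 0.1]
gripper_width: 0.707
```

```bash
python3 -m pendant '[[[0,0,0,0.016,0,-0.1,0],[0,0,0,0,0,-0.15,0],[0,0,0,0,0,-0.1,0],[0,0,0,0,0,-0.05,0],[0,0,0,0,0,-0.02,0],[0,0,0,0,0,0,0]]]'
```

```text
time: 24.35
tool_pos: [0.6393, 0.065, 0.0367]
tool_rot: [0.0, 1.0, 0.012, 0.001]
contact_force: [-0.6, 0.2, 0.1]
gripper_width: 0.71
```

```bash
python3 -m pendant '[[[0,0,0,-0.02,0,-0.02,0],[0,0,0,0,0,-0.015,0],[0,0,0,0,0,-0.008,0],[0,0,0,0,0,0,0]]]'
```

```text
time: 24.85
tool_pos: [0.6333, 0.065, 0.0243]
tool_rot: [-0.0, 1.0, 0.012, -0.0]
contact_force: [-0.0, 0.1, -0.6]
gripper_width: 0.711
```

```bash
python3 -m pendant '[[[0,0,0,0,0,-0.006,0],[0,0,0,0,0,0,0.8],[0,0,0,0,0,0,0.88],[0,0,0,0,0,0,0.88],[0,0,0,0,0,0.06,0.88],[0,0,0,0,0,0.15,0.88],[0,0,0,0,0,0.22,0.88],[0,0,0,0,0,0.22,1],[0,0,0,0,0,0.2,1],[0,0,0,-0.16,0.134,0,1],[0,0,0,-0.16,0.134,0,1],[0,0,0,-0.16,0.134,0,1],[0,0,0,-0.16,0.134,0,1],[0,0,0,-0.16,0.134,0,1],[0,0,0,0,0,0,1],[0,0,0,0,0,0,1]]]'
python3 - <<'E'
from h import *
d=grab('wrist');a=grab('top');b=grab('scene')
for xy in((.433,.233),(.4456,.1166)): print(rim(d,xy,save='rr%d'%(xy[1]*1000)),rim(a,xy),rim(b,xy))
A=cv2.resize(d['frame'],(480,300));B=cv2.resize(b['frame'][130:250,180:380],(500,300))
A2=cv2.resize(a['frame'][130:200,210:330],(300,175),interpolation=cv2.INTER_CUBIC)
o=np.zeros((600,800,3),np.uint8);o[:300,:480]=A;o[300:,:500]=B;o[300:475,500:]=A2;o[:300,500:]=cv2.resize(cv2.imread('pics/rr233.png'),(300,300))
cv2.imwrite('pics/c7.png',o)
E
```

```text
time: 26.85
tool_pos: [0.4338, 0.2325, 0.2366]
tool_rot: [-0.0, 1.0, 0.012, 0.001]
contact_force: [-0.5, 0.4, -0.5]
gripper_width: 0.998
[(np.float32(0.4321), np.float32(0.2321), np.float32(0.0313)), (np.float32(0.3399), np.float32(0.2314), np.float32(0.0304)), (np.float32(0.3339), np.float32(0.2254), np.float32(0.0337))] [] []
[(np.float32(0.4455), np.float32(0.1142), np.float32(0.0304))] [] [(np.float32(0.4432), np.float32(0.1157), np.float32(0.0321))]
```

View pics/c7.png

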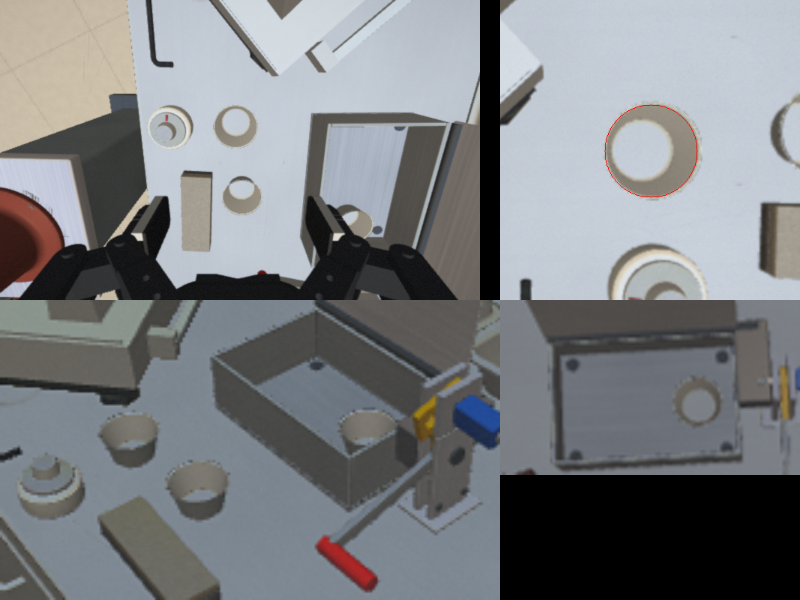

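Cup2 stands upright in the box and the pin is still home. Cup0 is at (0.432, 0.232). Next I pick it.

```bash
python3 -m pendant '[[[0,0,0,-0.006,-0.001,-0.2,0.93],[0,0,0,0,0,-0.2,0.93],[0,0,0,0,0,-0.2,0.93],[0,0,0,0,0,-0.18,0.93],[0,0,0,0,0,-0.09,0.93],[0,0,0,0,0,0,0.93],[0,0,0,0,0,0,0.93],[0,0,0,0,0,0,0],[0,0,0,0,0,0,0],[0,0,0,0,0,0,0],[0,0,0,0,0,0,0]]]'
python3 -m pendant '[[[0,0,0,0,0,0.08,0],[0,0,0,0,0,0.2,0],[0,0,0,0,0,0.2,0],[0,0,0,0,0,0.2,0],[0,0,0,0,-0.1,0.15,0],[0,0,0,0.16,0,0,0],[0,0,0,0.16,0,0,0],[0,0,0,0.16,0,0,0],[0,0,0,0.16,0,0,0],[0,0,0,0.16,0,0,0],[0,0,0,0,0,0,0],[0,0,0,0,0,0,0]]]'
```

```text
time: 28.38
tool_pos: [0.4339, 0.2328, 0.0208]
tool_rot: [-0.001, 1.0, 0.012, 0.002]
contact_force: [-0.7, -2.2, 5.4]
gripper_width: 0.71
time: 29.88
tool_pos: [0.6315, 0.2073, 0.226]
tool_rot: [-0.0, 1.0, 0.012, 0.0]
contact_force: [-0.1, -0.8, -1.0]
gripper_width: 0.708
```

```bash
python3 -m pendant '[[[0,0,0,0.006,0,-0.2,0],[0,0,0,0,0,-0.2,0],[0,0,0,0,0,-0.2,0],[0,0,0,0,0,-0.1,0],[0,0,0,0,0,-0.06,0],[0,0,0,0,0,0,0],[0,0,0,0,0,0,0]]]'
```

```text
time: 30.75
tool_pos: [0.6346, 0.2076, 0.0378]
tool_rot: [-0.0, 1.0, 0.012, 0.002]
contact_force: [0.5, 0.4, -0.6]
gripper_width: 0.71
```

```bash
python3 -m pendant '[[[0,0,0,0,0,-0.025,0],[0,0,0,0,0,-0.018,0],[0,0,0,0,0,-0.008,0],[0,0,0,0,0,0,0],[0,0,0,0,0,0,0.8],[0,0,0,0,0,0,0.88],[0,0,0,0,0,0,0.88]]]'
python3 -m pendant '[[[0,0,0,0,0,0.06,0.88],[0,0,0,0,0,0.15,0.88],[0,0,0,0,0,0.22,0.88],[0,0,0,0,0,0.22,1],[0,0,0,0,0,0.2,1],[0,0,0.049,-0.151,-0.074,0,1],[0,0,0.049,-0.151,-0.074,0,1],[0,0,0.049,-0.151,-0.074,0,1],[0,0,0.049,-0.151,-0.074,0,1],[0,0,0.049,-0.151,-0.074,0,1],[0,0,0.049,0,0,0,1],[0,0,0.049,0,0,0,1],[0,0,0.049,0,0,0,1],[0,0,0.049,0,0,0,1],[0,0,0.049,0,0,0,1],[0,0,0,0,0,0,1],[0,0,0,0,0,0,1]]]'
python3 - <<'E'
from h import *
st();d=grab('wrist');a=grab('top');b=grab('scene')
xy=(.4456,.1156);print(rim(d,xy,save='rr1'),rim(a,xy),rim(b,xy))
A=cv2.resize(d['frame'],(480,300));B=cv2.resize(b['frame'][130:250,180:380],(500,300))
A2=cv2.resize(a['frame'][130:200,210:330],(300,175),interpolation=cv2.INTER_CUBIC)
o=np.zeros((600,800,3),np.uint8);o[:300,:480]=A;o[300:,:500]=B;o[300:475,500:]=A2;o[:300,500:]=cv2.resize(cv2.imread('pics/rr1.png'),(300,300))
cv2.imwrite('pics/c8.png',o)
E
```

```text
time: 31.62
tool_pos: [0.6331, 0.2072, 0.0223]
tool_rot: [0.0, 1.0, 0.012, -0.0]
contact_force: [0.2, -0.4, -0.6]
gripper_width: 0.879
time: 33.75
tool_pos: [0.4447, 0.1147, 0.2358]
tool_rot: [0.0, 0.71, 0.704, 0.0]
contact_force: [0.3, -0.3, -0.2]
gripper_width: 0.996
{'time': 33.75, 'tool_pos': [0.4447, 0.1147, 0.2358], 'tool_rot': [0.0003, 0.7104, 0.7038, 0.0003], 'contact_force': [0.2728, -0.2967, -0.1703], 'gripper_width': 0.996, 'joint_pos': [0.0902, -0.3655, 1.9777, 0.0, 1.5285, -1.4712]}
[(np.float32(0.4455), np.float32(0.114), np.float32(0.0306))] [] [(np.float32(0.4432), np.float32(0.1147), np.float32(0.0313)), (np.float32(0.4207), np.float32(0.0915), np.float32(0.0346))]
```

View pics/c8.png

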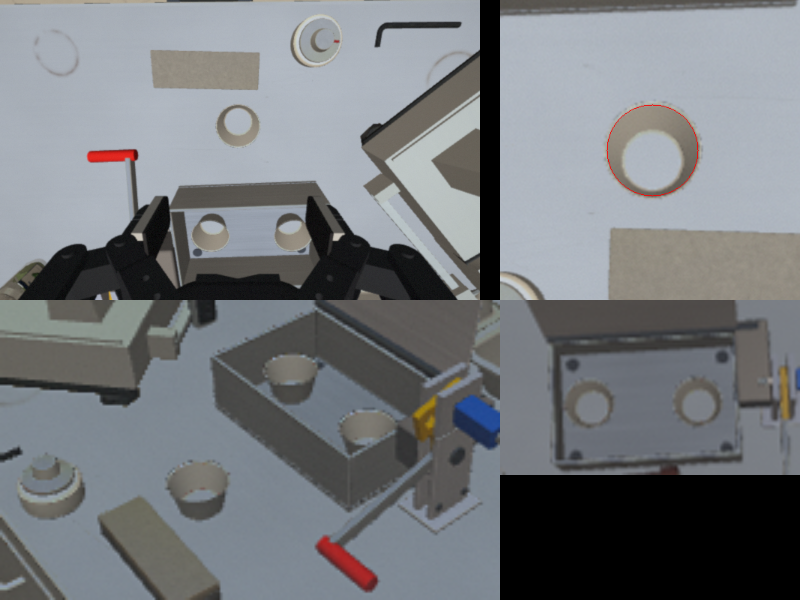

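Both cups stand upright with room between them. Cup1 is at (0.4455, 0.114) with the jaws along y. Next I pick it.

```bash
python3 -m pendant '[[[0,0,0,0.003,-0.002,-0.2,1],[0,0,0,0,0,-0.2,1],[0,0,0,0,0,-0.2,1],[0,0,0,0,0,-0.18,1],[0,0,0,0,0,-0.09,1],[0,0,0,0,0,0,1],[0,0,0,0,0,0,1],[0,0,0,0,0,0,0],[0,0,0,0,0,0,0],[0,0,0,0,0,0,0],[0,0,0,0,0,0,0]]]'
python3 -m pendant '[[[0,0,0,0,0,0.08,0],[0,0,0,0,0,0.2,0],[0,0,-0.049,0,0,0.2,0],[0,0,-0.049,0,0,0.2,0],[0,0,-0.049,0,0.085,0.15,0],[0,0,-0.049,0.15,0,0,0],[0,0,-0.049,0.15,0,0,0],[0,0,-0.049,0.15,0,0,0],[0,0,-0.049,0.15,0,0,0],[0,0,-0.049,0.15,0,0,0],[0,0,-0.049,0,0,0,0],[0,0,-0.049,0,0,0,0],[0,0,0,0,0,0,0],[0,0,0,0,0,0,0]]]'
python3 - <<'E'
from h import *
st();grab('wrist','w9')
E
```

```text
time: 35.28
tool_pos: [0.4473, 0.1144, 0.0205]
tool_rot: [0.001, 0.71, 0.705, 0.001]
contact_force: [-2.3, -0.1, 7.9]
gripper_width: 0.71
time: 37.02
tool_pos: [0.6329, 0.1355, 0.2258]
tool_rot: [-0.0, 1.0, 0.013, 0.0]
contact_force: [0.0, -0.6, -1.1]
gripper_width: 0.709
{'time': 37.025, 'tool_pos': [0.6329, 0.1355, 0.2258], 'tool_rot': [-0.0, 0.9999, 0.0131, 0.0003], 'contact_force': [0.0298, -0.6292, -1.0587], 'gripper_width': 0.7094, 'joint_pos': [0.096, 0.1072, 1.5645, 0.0, 1.4692, 0.0697]}
```

```bash
python3 -m pendant '[[[0,0,0,0.004,-0.004,-0.2,0],[0,0,0,0,0,-0.2,0],[0,0,0,0,0,-0.2,0],[0,0,0,0,0,-0.1,0],[0,0,0,0,0,-0.06,0],[0,0,0,0,0,0,0],[0,0,0,0,0,0,0]]]'
python3 -m pendant '[[[0,0,0,0,0,-0.025,0],[0,0,0,0,0,-0.015,0],[0,0,0,0,0,-0.006,0],[0,0,0,0,0,0,0]]]'
```

```text
time: 37.95
tool_pos: [0.6353, 0.1347, 0.0372]
tool_rot: [-0.0, 1.0, 0.012, 0.002]
contact_force: [-0.5, -0.0, -1.3]
gripper_width: 0.715
time: 38.45
tool_pos: [0.6343, 0.1345, 0.0255]
tool_rot: [0.0, 1.0, 0.012, 0.0]
contact_force: [-3.6, -0.1, 7.1]
gripper_width: 0.712
```

```bash
python3 -m pendant '[[[0,0,0,0,0,0,0.8],[0,0,0,0,0,0,0.88],[0,0,0,0,0,0,0.88],[0,0,0,0,0,0.06,0.88],[0,0,0,0,0,0.15,0.88],[0,0,0,0,0,0.22,0.88],[0,0,0,0,0,0.22,0.8],[0,0,0,0,0,0.24,0.6],[0,0,0,0.01,-0.22,0.02,0.6],[0,0,0,0.01,-0.22,0,0.6],[0,0,0,0.01,-0.22,0,0.6],[0,0,0,0.01,-0.22,0,0.6],[0,0,0,0,0,0,0.6],[0,0,0,0,0,0,0.6]]]'
python3 - <<'E'
from h import *
st();d=grab('wrist');a=grab('top');b=grab('scene')
h=cv2.cvtColor(d['frame'],cv2.COLOR_BGR2HSV);m=cv2.inRange(h,(100,100,40),(130,255,255))
for x in cv2.findContours(m,0,2)[0]:
    if cv2.contourArea(x)>150: r=cv2.minAreaRect(x);print('blue',r,onz(d,r[0],.153).round(4))
A=cv2.resize(d['frame'],(480,300));B=cv2.resize(b['frame'][130:250,180:380],(500,300))
A2=cv2.resize(a['frame'][130:200,210:330],(300,175),interpolation=cv2.INTER_CUBIC)
o=np.zeros((600,800,3),np.uint8);o[:300,:480]=A;o[300:,:500]=B;o[300:475,500:]=A2
cv2.imwrite('pics/c9.png',o)
E
```

```text
time: 40.2
tool_pos: [0.6439, -0.0853, 0.2521]
tool_rot: [-0.0, 1.0, 0.012, 0.0]
contact_force: [0.0, 0.0, -0.8]
gripper_width: 0.598
{'time': 40.2, 'tool_pos': [0.6439, -0.0853, 0.2521], 'tool_rot': [-0.0002, 0.9999, 0.0119, 0.0004], 'contact_force': [0.0431, 0.0497, -0.7609], 'gripper_width': 0.5975, 'joint_pos': [-0.2464, 0.098, 1.5305, 0.0005, 1.5123, -0.2702]}
blue ((313.0, 196.5), (53.0, 32.0), 90.0) [ 0.643 -0.084  0.153]
```

View pics/c9.png

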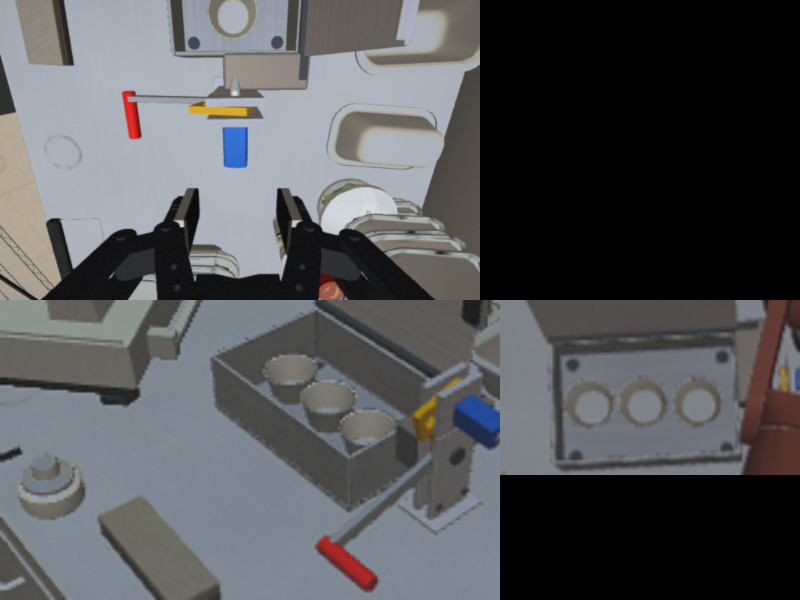

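All three cups stand upright in a row. That was my 16th viewed picture, so from here I go by numbers. Next I pull the pin again.

```bash
python3 -m pendant '[[[0,0,0,-0.004,0.003,-0.15,0.6],[0,0,0,0,0,-0.15,0.6],[0,0,0,0,0,-0.12,0.6],[0,0,0,0,0,-0.045,0.6],[0,0,0,0,0,0,0.6],[0,0,0,0,0,0,0.6],[0,0,0,0,0,0,0],[0,0,0,0,0,0,0],[0,0,0,0,0,0,0],[0,0,0,0,0,0,0]]]'
```

```text
time: 41.6
tool_pos: [0.6431, -0.0851, 0.1366]
tool_rot: [0.0, 1.0, 0.012, 0.0]
contact_force: [-2.6, -0.7, 6.1]
gripper_width: 0.291
```

```bash
python3 -m pendant '[[[0,0,0,0,0,0.012,0],[0,0,0,0,-0.02,0,0],[0,0,0,0,-0.04,0,0],[0,0,0,0,-0.04,0,0],[0,0,0,0,-0.04,0,0],[0,0,0,0,-0.04,0,0],[0,0,0,0,-0.04,0,0],[0,0,0,0,-0.04,0,0],[0,0,0,0,-0.04,0,0],[0,0,0,0,-0.04,0,0],[0,0,0,0,0,0,0]]]'
python3 -m pendant '[[[0,0,0,0,0,-0.12,0],[0,0,0,0,0,-0.12,0],[0,0,0,0,0,-0.12,0],[0,0,0,0,0,-0.08,0],[0,0,0,0,0,-0.03,0],[0,0,0,0,0,0,0]]]'
python3 - <<'E'
from h import *
d=grab('wrist')
h=cv2.cvtColor(d['frame'],cv2.COLOR_BGR2HSV);m=cv2.inRange(h,(100,100,40),(130,255,255))
for x in cv2.findContours(m,0,2)[0]:
    if cv2.contourArea(x)>150: r=cv2.minAreaRect(x);print('blue',r)
E
```

```text
time: 42.98
tool_pos: [0.6429, -0.1706, 0.1381]
tool_rot: [0.0, 1.0, 0.012, -0.0]
contact_force: [0.5, 0.6, -1.2]
gripper_width: 0.284
time: 43.72
tool_pos: [0.6431, -0.1697, 0.0206]
tool_rot: [-0.0, 1.0, 0.012, -0.0]
contact_force: [-0.9, -0.1, -0.5]
gripper_width: 0.288
blue ((316.1058654785156, 262.3873291015625), (107.9785385131836, 56.65983963012695), 88.21009063720703)
```

```bash
python3 -m pendant '[[[0,0,0,0,0,-0.012,0],[0,0,0,0,0,-0.012,0],[0,0,0,0,0,0,0]]]'
```

```text
time: 44.15
tool_pos: [0.6428, -0.1697, 0.0145]
tool_rot: [-0.0, 1.0, 0.012, -0.0]
contact_force: [-0.2, -0.9, -1.7]
gripper_width: 0.288
```

```bash
python3 -m pendant '[[[0,0,0,0,0,-0.008,0],[0,0,0,0,0,0,0]]]'
```

```text
time: 44.4
tool_pos: [0.6432, -0.1698, 0.0131]
tool_rot: [0.0, 1.0, 0.012, 0.0]
contact_force: [0.7, 1.2, 0.5]
gripper_width: 0.286
```

```bash
python3 -m pendant '[[[0,0,0,0,0,0,0.3],[0,0,0,0,0,0,0.5],[0,0,0,0,0,0,0.6],[0,0,0,0,0,0.1,0.6],[0,0,0,0,0,0.2,0.6],[0,0,0,0,0,0.22,0.6],[0,0,0,0,0,0.2,0.6],[0,0,0,-0.155,0.092,0,0.6],[0,0,0,-0.155,0.092,0,0.6],[0,0,0,-0.155,0.092,0,0.6],[0,0,0,-0.155,0.092,0,0.6],[0,0,0,0,0,0,0.6],[0,0,0,0,0,0,0.6]]]'
python3 - <<'E'
from h import *
d=grab('wrist')
h=cv2.cvtColor(d['frame'],cv2.COLOR_BGR2HSV)
for n,lo,hi,z in(('blue',(100,100,40),(130,255,255),.02),('red',(0,150,60),(8,255,255),.045)):
    m=cv2.inRange(h,lo,hi)
    for x in cv2.findContours(m,0,2)[0]:
        if cv2.contourArea(x)>250: r=cv2.minAreaRect(x);print(n,r,onz(d,r[0],z).round(4))
E
```

```text
time: 46.02
tool_pos: [0.4885, -0.0781, 0.1931]
tool_rot: [0.0, 1.0, 0.012, 0.001]
contact_force: [-0.1, -0.2, 0.8]
gripper_width: 0.601
blue ((451.5099182128906, 254.9010009765625), (30.249130249023438, 47.26426696777344), 5.710593223571777) [ 0.6433 -0.1672  0.02  ]
red ((313.5, 176.0), (72.0, 17.0), 90.0) [ 0.4876 -0.0731  0.045 ]
```

```bash
python3 -m pendant '[[[0,0,0,-0.01,0,-0.2,0.6],[0,0,0,0,0,-0.2,0.6],[0,0,0,0,0,-0.16,0.6],[0,0,0,0,0,-0.09,0.6],[0,0,0,0,0,0,0.6],[0,0,0,0,0,0,0.6],[0,0,0,0,0,0,0],[0,0,0,0,0,0,0],[0,0,0,0,0,0,0],[0,0,0,0,0,0,0]]]'
```

```text
time: 47.32
tool_pos: [0.4863, -0.0781, 0.0316]
tool_rot: [0.0, 1.0, 0.012, 0.001]
contact_force: [-1.1, -0.1, 5.8]
gripper_width: 0.186
```

```bash
python3 -m pendant '[[[0,0,0,-0.003,0,0.016,0],[0,0,0,-0.003,0,0.016,0],[0,0,0,-0.002,0,0.016,0],[0,0,0,-0.002,0,0.016,0],[0,0,0,-0.002,0,0.016,0],[0,0,0,-0.002,0,0.016,0],[0,0,0,-0.002,0,0.016,0],[0,0,0,-0.001,0,0.016,0],[0,0,0,-0.001,0,0.016,0],[0,0,0,0,0,0.016,0],[0,0,0,0,0,0.016,0],[0,0,0,0.001,0,0.016,0],[0,0,0,0.001,0,0.016,0],[0,0,0,0.002,0,0.016,0],[0,0,0,0.002,0,0.016,0],[0,0,0,0.002,0,0.016,0],[0,0,0,0.002,0,0.016,0],[0,0,0,0,0,0,0]]]'
```

```text
time: 49.58
tool_pos: [0.483, -0.0781, 0.0979]
tool_rot: [0.0, 1.0, 0.012, -0.0]
contact_force: [-0.0, -3.6, -3.0]
gripper_width: 0.18
```

```bash
python3 -m pendant '[[[0,0,0,0.002,0,0.008,0],[0,0,0,0.002,0,0.008,0],[0,0,0,0.002,0,0.008,0],[0,0,0,0.002,0,0.008,0],[0,0,0,0.002,0,0.008,0],[0,0,0,0.002,0,0.006,0],[0,0,0,0,0,0,0]]]'
python3 -m pendant '[[[0,0,0,0,0,0.006,0],[0,0,0,0,0,0.006,0],[0,0,0,0,0,0,0]]]'
```

```text
time: 50.45
tool_pos: [0.4849, -0.078, 0.1091]
tool_rot: [0.0, 1.0, 0.012, -0.002]
contact_force: [-3.2, -5.9, -3.2]
gripper_width: 0.185
time: 50.82
tool_pos: [0.4855, -0.078, 0.1119]
tool_rot: [0.0, 1.0, 0.012, -0.001]
contact_force: [-0.5, -5.2, -5.6]
gripper_width: 0.18
```

```bash
python3 -m pendant '[[[0,0,0,0,0,0.006,0],[0,0,0,0,0,0.006,0],[0,0,0,0,0,0,0]]]'
```

```text
time: 51.2
tool_pos: [0.4862, -0.0779, 0.1152]
tool_rot: [0.0, 1.0, 0.012, -0.0]
contact_force: [0.7, -5.4, -6.3]
gripper_width: 0.182
```

```bash
python3 -m pendant '[[[0,0,0,0,0,0.008,0],[0,0,0,0,0,0.006,0],[0,0,0,0,0,0,0]]]'
python3 - <<'E'
from h import *
b=grab('scene');a=grab('top')
for d,im in((b,'scene0'),(a,'top0')):
  for f in(cv2.imread('pics/%s.png'%im),d['frame']):
    m=cv2.inRange(cv2.cvtColor(f,cv2.COLOR_BGR2HSV),(0,150,60),(8,255,255))[195:260,295:350];ys,xs=np.nonzero(m)
    print(im,len(xs),xs.min()+295 if len(xs) else 0,xs.max()+295 if len(xs) else 0,ys.min()+195 if len(xs) else 0,ys.max()+195 if len(xs) else 0)
E
```

```text
time: 51.58
tool_pos: [0.4861, -0.0778, 0.1155]
tool_rot: [0.0, 1.0, 0.012, 0.0]
contact_force: [10.5, -7.4, -24.2]
gripper_width: 0.185
scene0 151 306 331 200 220
scene0 69 321 331 208 221
top0 89 324 345 210 215
top0 1 324 324 215 215
```

At the upper stop (24 N with no further motion). Next I ease off, release and return to the pin.

```bash
python3 -m pendant '[[[0,0,0,0,0,-0.01,0],[0,0,0,0,0,0,0],[0,0,0,0,0,0,0.3],[0,0,0,0,0,0,0.5],[0,0,0,0,0,0,0.6],[0,0,0,0,0,0.06,0.6],[0,0,0,0,0,0.15,0.6],[0,0,0,0,0,0.13,0.6],[0,0,0,0.157,-0.09,0,0.6],[0,0,0,0.157,-0.09,0,0.6],[0,0,0,0.157,-0.09,0,0.6],[0,0,0,0.157,-0.09,0,0.6],[0,0,0,0,0,0,0.6],[0,0,0,0,0,0,0.6]]]'
python3 - <<'E'
from h import *
d=grab('wrist','w12');b=grab('scene','s12');a=grab('top','t12')
h=cv2.cvtColor(d['frame'],cv2.COLOR_BGR2HSV);m=cv2.inRange(h,(100,100,40),(130,255,255))
for x in cv2.findContours(m,0,2)[0]:
    if cv2.contourArea(x)>250: r=cv2.minAreaRect(x);print('blue',r,onz(d,r[0],.026).round(4))
for dd,im in((b,'scene0'),(a,'top0')):
  for f in(cv2.imread('pics/%s.png'%im),dd['frame']):
    m=cv2.inRange(cv2.cvtColor(f,cv2.COLOR_BGR2HSV),(0,150,60),(8,255,255))[195:260,295:350];ys,xs=np.nonzero(m)
    print(im,len(xs),xs.min()+295,xs.max()+295,ys.min()+195,ys.max()+195, 'centroid',xs.mean()+295,ys.mean()+195)
# lid shut: compare lid region with start
for f,g,(y0,y1,x0,x1) in((cv2.imread('pics/top0.png'),a['frame'],(142,195,230,304)),(cv2.imread('pics/scene0.png'),b['frame'],(130,185,266,340))):
    print('lid diff',cv2.absdiff(f,g)[y0:y1,x0:x1].mean())
# hole brightness in scene at lock hole
print(proj(b,[.642,-.058,.14]).round(1));u,v=proj(b,[.642,-.058,.14]).astype(int);print(b['frame'][v-4:v+5,u-4:u+5].mean(2).astype(int))
E
```

```text
time: 53.42
tool_pos: [0.6432, -0.1675, 0.2022]
tool_rot: [-0.0, 1.0, 0.012, 0.0]
contact_force: [-0.7, 0.5, 0.2]
gripper_width: 0.606
blue ((316.6070861816406, 172.7843475341797), (49.117530822753906, 24.366601943969727), 87.79740142822266) [ 0.645  -0.1664  0.026 ]
scene0 151 306 331 200 220 centroid 318.26490066225165 209.33112582781456
scene0 151 307 331 200 220 centroid 318.52317880794703 209.27152317880794
top0 89 324 345 210 215 centroid 334.7415730337079 212.41573033707866
top0 13 324 327 211 215 centroid 325.0 213.07692307692307
lid diff 6.880758116607173
lid diff 3.803931203931204
[364.3 172.5]
[[ 82  84  85  81  84  83  84  85  85]
 [ 83  87  84  82  84  85  86  84  85]
 [ 85  83  82  84  79  65  77  85  83]
 [ 83  84  83 103 110  85  85  84  85]
 [ 83  85  95 134 131 122  94  85  82]
 [ 85  82 123 140 139 122  87  82  83]
 [ 85  81 113 138 140 100  82  83  85]
 [ 82  84  92 106  98  84  84  85  84]
 [ 83  85  84  81  81  83  84  85  81]]
```

```bash
python3 -m pendant '[[[0,0,0,0.006,0.002,-0.15,0.6],[0,0,0,0,0,-0.2,0.6],[0,0,0,0,0,-0.2,0.6],[0,0,0,0,0,-0.15,0.6],[0,0,0,0,0,-0.068,0.6],[0,0,0,0,0,0,0.6],[0,0,0,0,0,0,0],[0,0,0,0,0,0,0],[0,0,0,0,0,0,0],[0,0,0,0,0,0,0]]]'
python3 -m pendant '[[[0,0,0,0,0,0.05,0],[0,0,0,0,0,0.1,0],[0,0,0,-0.004,0,0.12,0],[0,0,0,-0.004,0,0.12,0],[0,0,0,0,0,0.12,0],[0,0,0,0,0,0,0],[0,0,0,0,0,0,0]]]'
python3 - <<'E'
from h import *
b=grab('scene');d=grab('wrist')
m=cv2.inRange(cv2.cvtColor(b['frame'],cv2.COLOR_BGR2HSV),(100,90,30),(130,255,255))
ys,xs=np.nonzero(m[170:230,370:430]);xs+=370;ys+=170
print(xs.min(),xs.max(),ys.min(),ys.max(),(ys-xs).max(),(xs+ys).max())
m=cv2.inRange(cv2.cvtColor(d['frame'],cv2.COLOR_BGR2HSV),(100,100,40),(130,255,255))
r=cv2.minAreaRect(max(cv2.findContours(m,0,2)[0],key=cv2.contourArea));print(r)
cv2.imwrite('pics/w13.png',d['frame'])
# shank centre column by row: dark/bright edges between col 280..355
g=cv2.cvtColor(d['frame'],cv2.COLOR_BGR2GRAY).astype(int)
for y in(150,170,190,200,208):
    row=g[y,285:350];bg=np.median(g[y,285:300]);k=np.nonzero(abs(np.diff(row))>12)[0];print(y,k.min()+285 if len(k) else None,k.max()+286 if len(k) else None)
E
```

```text
time: 54.82
tool_pos: [0.6469, -0.168, 0.0126]
tool_rot: [0.001, 1.0, 0.012, 0.002]
contact_force: [-0.7, 0.0, 7.3]
gripper_width: 0.285
time: 55.7
tool_pos: [0.6422, -0.167, 0.1358]
tool_rot: [-0.0, 1.0, 0.012, -0.001]
contact_force: [0.2, 0.5, -1.3]
gripper_width: 0.286
387 411 189 208 -190 613
((316.9999694824219, 265.5), (55.99999237060547, 106.99998474121094), -0.0)
150 303 330
170 303 330
190 304 329
200 304 329
208 304 329
```

```bash
python3 -m pendant '[[[0,0,0,0,0.04,0.012,0],[0,0,0,0,0.05,0,0],[0,0,0,0,0.05,0,0],[0,0,0,0,0.03,0,0],[0,0,0,0,0.03,0,0],[0,0,0,0,0,0,0]]]'
python3 -m pendant '[[[0,0,0,0,0.03,0,0],[0,0,0,0,0.03,0,0],[0,0,0,0,0.02,0,0],[0,0,0,0,0,0,0]]]'
```

```text
time: 56.55
tool_pos: [0.6428, -0.1168, 0.1399]
tool_rot: [0.0, 1.0, 0.012, -0.0]
contact_force: [-0.1, -0.5, -1.3]
gripper_width: 0.28
time: 57.05
tool_pos: [0.6427, -0.0964, 0.1397]
tool_rot: [-0.001, 1.0, 0.012, -0.0]
contact_force: [-0.7, 0.8, -2.7]
gripper_width: 0.282
```

```bash
python3 -m pendant '[[[0,0,0,-0.001,0.02,0,0],[0,0,0,0,0.02,0,0],[0,0,0,0,0.015,0,0],[0,0,0,0,0,0,0]]]'
python3 -m pendant '[[[0,0,0,0,0.015,0,0],[0,0,0,0,0.012,0,0],[0,0,0,0,0.008,0,0],[0,0,0,0,0,0,0]]]'
```

```text
time: 57.55
tool_pos: [0.6425, -0.0826, 0.1399]
tool_rot: [-0.001, 1.0, 0.012, -0.0]
contact_force: [-2.5, -0.3, -2.0]
gripper_width: 0.286
time: 58.05
tool_pos: [0.6425, -0.0821, 0.1402]
tool_rot: [0.007, 1.0, 0.011, -0.0]
contact_force: [-2.3, -22.7, -3.3]
gripper_width: 0.283
```

```bash
python3 -m pendant '[[[0,0,0,0,-0.015,0,0],[0,0,0,0,-0.013,0,0],[0,0,0,0,0,0,0.3],[0,0,0,0,0,0,0.5],[0,0,0,0,0,0,0.6],[0,0,0,0,0,0.1,0.6],[0,0,0,0,0,0.2,0.6],[0,0,0,0,0,0.2,0.6],[0,0,0,-0.1,-0.15,0.1,0.6],[0,0,0,-0.15,-0.15,0,0.6],[0,0,0,-0.15,-0.15,0,0.6],[0,0,0,-0.15,-0.1,0,0.6],[0,0,0,0,0,0,0.6],[0,0,0,0,0,0,0.6]]]'
python3 - <<'E'
from h import *
st()
A=[(grab('top','tf'),'top0'),(grab('scene','sf'),'scene0')]
for d,im in A:
  for f in(cv2.imread('pics/%s.png'%im),d['frame']):
    for n,lo,hi in(('blue',(100,100,40),(130,255,255)),('red',(0,150,60),(8,255,255))):
      m=cv2.inRange(cv2.cvtColor(f,cv2.COLOR_BGR2HSV),lo,hi)[145:235,295:395];ys,xs=np.nonzero(m)
      print(im,n,len(xs),xs.mean()+295 if len(xs) else 0,ys.mean()+145 if len(xs) else 0)
  df=cv2.absdiff(cv2.imread('pics/%s.png'%im),d['frame']).max(2);df=(df>40).astype(np.uint8)
  k,l,s,c=cv2.connectedComponentsWithStats(df)
  print('changed',[(s[i].tolist()) for i in range(1,k) if s[i][4]>30])
d=A[0][0]
for n,p,z in(('stone',(.365,.071),.026),('timer',(.333,.2205),.053),('jar',(.74,-.287),.098)):
    u,v=proj(d,[*p,z]).astype(int);print(n,(u,v),cv2.absdiff(cv2.imread('pics/top0.png'),d['frame'])[v-15:v+15,u-15:u+15].mean())
E
```

```text
time: 59.8
tool_pos: [0.5058, -0.2189, 0.2907]
tool_rot: [0.0, 1.0, 0.012, 0.001]
contact_force: [-0.5, 0.3, -0.4]
gripper_width: 0.602
{'time': 59.8, 'tool_pos': [0.5058, -0.2189, 0.2907], 'tool_rot': [0.0001, 0.9999, 0.0122, 0.0009], 'contact_force': [-0.4674, 0.2539, -0.3905], 'gripper_width': 0.602, 'joint_pos': [-0.544, -0.1536, 1.7137, 0.0008, 1.5799, -0.5683]}
top0 blue 139 336.2517985611511 160.9208633093525
top0 red 89 334.7415730337079 212.41573033707866
top0 blue 141 336.4468085106383 161.02836879432624
top0 red 93 334.8494623655914 212.38709677419354
changed [[300, 155, 144, 203, 8693], [265, 220, 20, 19, 126], [229, 225, 19, 19, 132], [20, 271, 189, 129, 10295], [210, 324, 124, 76, 4540], [283, 342, 16, 26, 53], [304, 347, 43, 26, 370], [339, 382, 13, 18, 163]]
scene0 blue 289 371.47750865051904 177.88235294117646
scene0 red 151 318.26490066225165 209.33112582781456
scene0 blue 97 371.1855670103093 179.56701030927834
scene0 red 148 318.35135135135135 209.27702702702703
changed [[0, 0, 81, 16, 311], [58, 0, 402, 92, 13526], [220, 0, 13, 17, 127], [402, 0, 54, 39, 1674], [457, 0, 9, 19, 72], [0, 37, 66, 110, 3698], [354, 72, 71, 114, 3953], [16, 141, 60, 28, 840], [15, 143, 106, 161, 6354], [391, 162, 12, 11, 64], [219, 176, 25, 21, 281], [246, 196, 26, 22, 296], [43, 225, 46, 77, 792], [332, 282, 32, 31, 351], [0, 293, 56, 51, 889]]
stone (np.int64(289), np.int64(253)) 6.195555555555556
timer (np.int64(241), np.int64(265)) 6.62074074074074
jar (np.int64(399), np.int64(131)) 5.58
```

```bash
python3 -c "
from plant import manip
print(manip.job_done())"
```

```text
the job is handed in; nothing more can be done
None
```

The job is done and handed in at about 60 s of the 210 s allowed. All three sauce cups are in the keeper, and the lid is shut and locked.

**Sequence:**
1. I pulled the pin and pressed the bar down to its stop, which opened the lid.
2. I pushed the pin fully home. It stopped hard at about 24 N.
3. I set the three cups side by side on the keeper floor.
4. I pulled the pin again and eased the bar up to its upper stop.
5. I pushed the pin home again. It stopped hard at about 23 N.

**Last checks against the start images:**
- **Pin and bar:** both are within about 0.2 px of their starting places in the top view. The scene camera agrees on the bar but could not confirm the pin, because the arm hid part of it.
- **Lid:** it looks as it did at the start in both views.
- **Cups:** I last saw them before the lid closed, upright in a row with gaps between them. I could not see inside after that.
- **Stone, timer and jar:** these show no change.
- **Robot:** the gripper is clear of everything.

**Not clean:** pressing the bar against its lower stop reached about 64 N at the wrist for a moment, under the 120 N limit. I backed off before letting go. I had also used all 16 picture views by then, so the last pin and lid steps were checked by numbers, not by eye.

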